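# Fit and clamp the length stop on the okra packing gauge

## Task

Fit the loose length-stop carriage to the packing gauge: set it gently on the bare end of the gauge's plate, slide it nose first onto the dovetail rail and gently along until it is fully home against the end stop. Then turn its side clamp knob clockwise until it is firmly tight but not forced, let go, and leave the okra pods where they lie.

Things in the scene. Friction and masses are not known exactly. Their poses are not given: they have to be found in the camera images.
- gauge: Fixed gauge: grey plate 300 x 120 x 16 mm with a steel dovetail rail on top. Origin: centre of the plate's underside, z up, x along the rail from its open end to the stop. Plate top z = 16 mm. Rail centred on y = 0, x = -60 to 140 mm, 16 mm tall, about 26 mm wide at the foot, 36 to 39 at the top; its first 14 mm taper to 34. From x = -150 to -60 the plate is bare: set the carriage down there.
- stop: End stop: dark steel block fixed across the rail on the gauge's plate, 20 mm along the rail, 66 mm wide, 24 mm tall; origin at the centre of its underside on the plate, axes as the gauge's. Its place along the rail varies (80 to 120 mm from the gauge's origin).
- stop_face (a point): Centre of the stop's contact face, 10 mm before the stop's origin along -x and 13 mm above the plate; axes as the gauge's.
- carriage: Loose aluminium carriage, 0.4 to 0.8 kg, 80 mm long (x), 72 wide, flat top at z = 25.5 mm; dovetail slot along the underside fits the rail with 2 to 5 mm play in all. Origin: centre of the underside, which slides on the gauge's plate; x to its nose, which goes on first, z up. Steel fence near the tail; a lug at its +y side (y to 56, x -10 to 40 mm) holds the knob. Fits on only from the rail's open end, clamp loose.
- carriage_nose (a point): Middle of the carriage's nose face, at (40, 0, 13) mm in the carriage's frame; fully home it touches the stop's face.
- fence_grip (a point): Where to grip the fence, at (-24, -16, 54) mm in the carriage's frame. The fence is an upright plate 10 mm thick (along x), 34 mm wide (y), top at z = 70 mm; both faces are free above z = 31 mm.
- knob_grip (a point): Where to grip the clamp knob, on its upright axis at (15, 38, 51) mm in the carriage's frame. The knob is a black bar 44 mm long, 13 mm thick, from z = 33 to 59 mm. The x axis here runs along the bar, which lies along the carriage's x at joint 0.
- clamp (a joint): Turn of the knob, rad, 0 (loose) to 1.5, clockwise from above; starts at 0 to 0.15. Friction 0.05 N m. Its cam bites the rail between 0.35 and 1.05 rad (rail width varies) and draws the carriage up to 5 mm along +y, so the hand must give way; then 0.1 to 0.3 rad more makes it tight (over 0.2 N m), 0.5 more forces it. Keep under 0.2 rad while sliding. It stays put.
- pod0: An okra pod, green, 100 to 120 mm long, 17 mm thick, lying beside the gauge; leave alone.
- pod1: An okra pod, green, 100 to 120 mm long, 17 mm thick, lying beside the gauge; leave alone.
- pod2: An okra pod, green, 100 to 120 mm long, 17 mm thick, lying beside the gauge; leave alone.
- pod3: An okra pod, green, 100 to 120 mm long, 17 mm thick, lying beside the gauge; leave alone.
Mind the look-alikes: they are no part of the job. Of the things that look like the carriage, the largest one is meant.

How it is judged:
On the way, in this order (a step that is already met when the one before it is completed fails the run):
1. the carriage is on the dovetail with its whole length, clamp still loose (z of carriage in the frame of gauge between 0.012 and 0.021 m and y of carriage in the frame of gauge between -0.006 and 0.006 m and angle between the x axis of carriage and the x axis of gauge, either way round below 0.08 rad and x of carriage in the frame of gauge above -0.015 m and value of joint clamp below 0.5 rad), for 0.1 s.
2. its nose is home against the stop (z of carriage in the frame of gauge between 0.012 and 0.021 m and y of carriage in the frame of gauge between -0.006 and 0.006 m and angle between the x axis of carriage and the x axis of gauge, either way round below 0.08 rad and x of carriage_nose in the frame of stop_face above -0.002 m), for 0.2 s.
3. the clamp bears firmly on the rail (all of step 2 and contact force between clamp and gauge above 10 N), for 0.2 s.
At the end, for the whole second after the job is handed in: The carriage stands on the rail, level and in line (6 mm, 0.08 rad), its nose within 2 mm of the stop, the clamp pressing on the rail with more than 10 N, at rest (all of step 3 and linear speed of carriage below 0.01 m/s); the robot touches nothing.
It fails at once if the carriage is rammed against the stop (over 40 N) (contact force between carriage and stop above 40 N).
It fails at once if the carriage is forced against the gauge while the clamp is loose (over 80 N) (value of joint clamp below 0.3 rad and contact force between carriage and gauge above 80 N).
It fails at once if an okra pod is shifted by more than 25 mm (distance of any of pod0, pod1, pod2, pod3 from where it was at the start of the episode above 0.025 m).
It fails at once if the clamp is forced (over 90 N on the rail) (contact force between clamp and gauge above 90 N).
It also fails if it takes over 72 s, if anything falls off the work surface, if the arm or the gripper's body presses on something with over 40 N, if the wrist force passes 120 N, or if a joint passes its speed limit or range.

## Robot

A 7-joint arm with a two-finger parallel gripper is mounted at the origin on the work surface. World frame = base frame: x ahead of the robot, y to its left, z up, the work surface at z = 0. Lengths are in m, angles in rad, forces in N, time in s.
With the tool pointing down it reaches from about 0.4 to 0.85 m from the base axis. Payload 4.5 kg.
Tool frame: the origin (TCP) lies on the centre line of the jaws, within the pads' length; the fingertips stand ahead of it and the grasp point (between the pads) lies 3 mm ahead of it (r.finger_overhang is the z of the fingertips in the tool frame, in m); z points along the fingers, y is the direction in which the jaws open and shut (so a half turn about z gives the same grasp; the last joint's range is limited). The gripper opens to 88 mm and grips with 3 to 60 N. Pads are 18 mm wide; open, the fingers measure 123 mm over their backs; the gripper's body (75 mm by 187 mm) begins 45 mm behind the grasp point.
Start: joints at [-1.245, 0.689, -0.195, 1.565, 0.157, 0.902, -0.215], TCP at [0.18, 0.599, 0.235] pointing down, gripper open.
Joint ranges: [-3.01, 3.01], [-0.46, 2.08], [-1.47, 1.51], [0.13, 2.56], [-1, 4.14], [0.04, 2.09], [-2.66, 2.66]. Speed limits (rad/s): [2.57, 2.57, 3.14, 3.14, 3.14, 3.14, 3.14].

## Interface

Orientations are given as a unit quaternion [x, y, z, w].
In Python, from plant import get_state, snapshot, camera_model, workorder, boxes_of, mark_of, r gives the robot as it stands.
- The arm moves only by the tool jog_arm, never from a script. Its argument "rows" is a list of rows, each a list of 2 entries, a list of its own where there are three numbers: the shift along the tool's x, y, z normalised to -1 to 1, where 1 is 75 cm, then the turn about the tool's z normalised to -1 to 1, where 1 is 2 rad. A call has 1 to 20 rows; each row is the pose to reach, as a shift and turn from the pose commanded when the call began, along the tool's axes at that moment; what a row does not reach only later rows make up. A row lasts 1/12 s, in which the tool goes at most 41.7 mm and 7.16 degrees, less where a joint would pass 70% of its speed; a pose out of reach is approached as far as the arm can. A call with a number of a shift or a turn outside -1 to 1 is refused whole. A call with a gripper value outside its range is refused whole. "gripper" is the finger opening in mm, from 0 to 88.1, set as the call begins (left out, the last holds). The fingers move at their own pace and stop on an object; "newtons" is the grip in N (left out, the last holds). Time passes only in rows, so rows that repeat a pose let the fingers close. It gives the time, the measured TCP pose, the force and the opening at its end, in the units of the state.
- get_state(): the state, without advancing time (a new reading comes with each control period).
- snapshot(name): name is "side" or "top"; returns the picture (400x640x3 uint8, red, green, blue); there is no depth.
- camera_model(name): a dict with "mtx" (3x3 intrinsics, pixels), "extrinsics" (4x4, takes a point from camera to world coordinates). Camera axes: x right, y up, looking along -z (the intrinsics and any distortion apply to the point x, -y, -z); pixel columns grow to the right and rows downward; lengths in m; the calibration is good to about 2 mm. A picture is of the moment at which its call begins. camera_model takes no time and is no camera call.
- workorder.finish_job(): hands the job in, once; it reports no verdict.
Trained networks look in the newest picture that a camera, given by its name, has taken for a name from the list of things; names that differ only in an ending like _2 or _b are one class to them, and where a whole thing is asked for, a point or a joint stands for the part that bears it (a point fixed in the world has none). Each returns a list of dicts, best first, with "p" (0 to 1); they miss things now and then, are a little off and sometimes report something else, mostly with a low value. They report only what shows in the picture. A call takes as long as a camera call. They do not tell look-alikes from the thing itself.
- boxes_of(thing, camera): "rect" ([left, top, right, bottom] in pixels, round what is visible of it).
- mark_of(thing, camera): "pixel" ([row, column] in pixels: a listed point, or the origin of a listed thing).
The state is a dict: "clock": time; "q": joint angles; "qd": joint speeds; "joint_torque": joint torques, N m; "tool_pos": TCP position; "eef_rot": TCP orientation; "contact_force": force on the tool from outside, world axes, zero at the start; "moment": the same for the moment, N m; "opening": opening from 0.0 (shut) to 1.0 (fully open).
Only numpy, scipy, OpenCV 4.12 (cv2) and the standard library are available. Lean on these libraries where they do the work, as an engineer would, in place of code of your own. Each camera call takes 0.05 s, during which the arm holds its last target.

## Working session

There is one attempt and no reset: what is moved stays moved. The work goes in short steps, Python scripts to look and compute and a tool call to move; the robot and the scene stay as the last step left them, time stands still between calls to the robot, and variables do not carry over. Pictures are saved under pics/ and viewed, and the job is handed in when it is done.

Besides the shell and the picture viewer there is one more tool, called after "Call:" in YAML: its name, and indented under it one key for each argument. jog_arm: Moves the arm, as the interface text tells. Scaled input: -1 to 1 covers 75 cm each way for a shift and 2 rad each way for a turn. Its arguments: {"type":"object","properties":{"rows":{"type":"array"},"gripper":{"type":"number"},"newtons":{"type":"number"}},"required":["rows"]}

```bash
ls; mkdir -p pics; python3 - <<'E'
from plant import get_state, snapshot, camera_model, boxes_of, mark_of, r
import cv2
print(get_state()); print(r.finger_overhang)
for n in ("side","top"):
    im=snapshot(n); cv2.imwrite(f"pics/{n}0.png",im[:,:,::-1])
    m=camera_model(n); print(n,m)
    for t in ("carriage","gauge","stop"):
        for d in boxes_of(t,n): print(t,'box',d)
    for t in ("carriage","carriage_nose","fence_grip","knob_grip","gauge","stop","stop_face"):
        for d in mark_of(t,n): print(t,'mark',d)
E
```

```text
pics
{'clock': 0.0, 'q': array([-1.24521983,  0.68996319, -0.19451817,  1.56633184,  0.15729358,
        0.9024965 , -0.2151017 ]), 'qd': array([-0.000354  ,  0.00176588,  0.00046636, -0.00035647,  0.00036562,
       -0.00011541,  0.0013552 ]), 'joint_torque': array([-3.63995769e-04, -5.27567232e+01, -1.26733795e+00, -1.53427809e+01,
       -5.27012267e-02,  6.58575082e-03,  1.73578628e-04]), 'tool_pos': array([0.17964616, 0.59796541, 0.23432636]), 'eef_rot': array([ 1.45331445e-01,  9.89382613e-01, -9.01258146e-04, -6.91575894e-05]), 'contact_force': array([-0.12958827, -0.77105081,  0.10428674]), 'moment': array([-0.04291036,  0.04262518, -0.03987772]), 'opening': 0.9992190013738355}
0.022
side {'mtx': array([[515.67129922,   0.        , 325.27630588],
       [  0.        , 515.67129922, 197.07051197],
       [  0.        ,   0.        ,   1.        ]]), 'extrinsics': array([[ 0.89711586,  0.25851371, -0.35826497,  0.17014938],
       [-0.44137487,  0.48907051, -0.75232856, -0.74329326],
       [-0.01927041,  0.83305504,  0.55285437,  0.69890257],
       [ 0.        ,  0.        , 
[... 2148 characters left out ...]
.7, 258.2], 'p': 0.92}
carriage_nose mark {'pixel': [206.6, 160.5], 'p': 0.96}
carriage_nose mark {'pixel': [271.7, 264.2], 'p': 0.82}
carriage_nose mark {'pixel': [193.9, 257.3], 'p': 0.77}
fence_grip mark {'pixel': [266.3, 242.0], 'p': 0.92}
fence_grip mark {'pixel': [207.7, 218.9], 'p': 0.71}
fence_grip mark {'pixel': [191.2, 174.1], 'p': 0.59}
knob_grip mark {'pixel': [176.2, 241.8], 'p': 0.68}
knob_grip mark {'pixel': [214.2, 166.4], 'p': 0.65}
knob_grip mark {'pixel': [259.9, 266.2], 'p': 0.58}
gauge mark {'pixel': [205.4, 383.5], 'p': 0.91}
gauge mark {'pixel': [152.9, 329.5], 'p': 0.17}
stop mark {'pixel': [197.9, 445.1], 'p': 0.93}
stop_face mark {'pixel': [196.7, 441.3], 'p': 0.72}
```

View pics/top0.png

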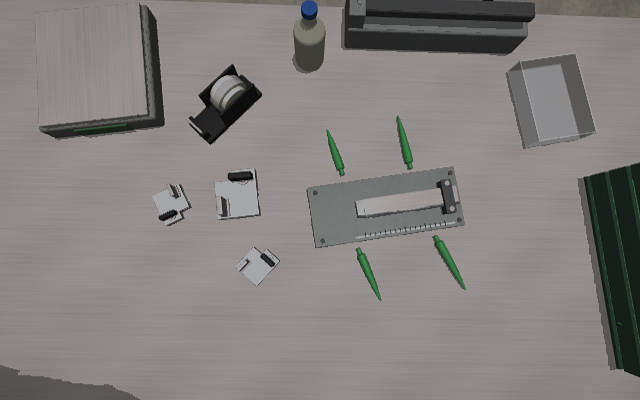

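View pics/side0.png

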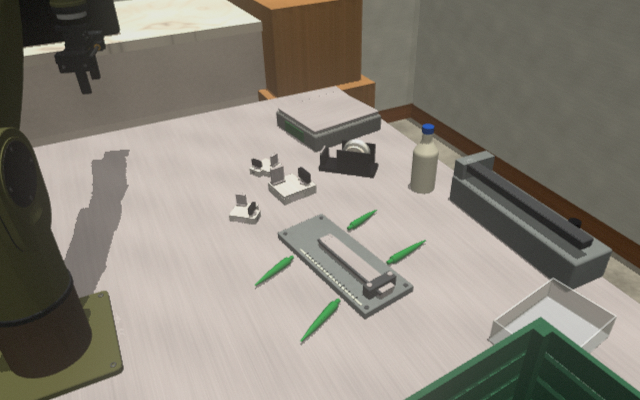

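```bash
python3 - <<'E'
import cv2
a=cv2.imread("pics/top0.png")[140:300,140:300]; b=cv2.imread("pics/side0.png")[130:330,220:420]
cv2.imwrite("pics/topc0.png",cv2.resize(a,None,fx=3.6,fy=3.6,interpolation=cv2.INTER_CUBIC))
cv2.imwrite("pics/sidec0.png",cv2.resize(b,None,fx=3,fy=3,interpolation=cv2.INTER_CUBIC))
E
```

```text
(no output)
```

View pics/topc0.png

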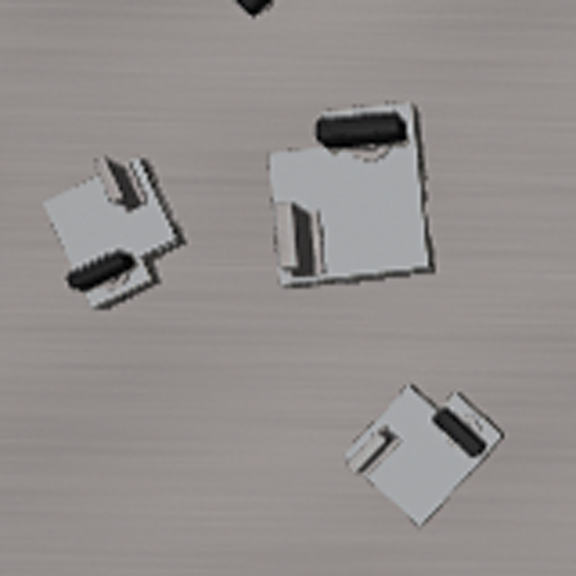

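View pics/sidec0.png

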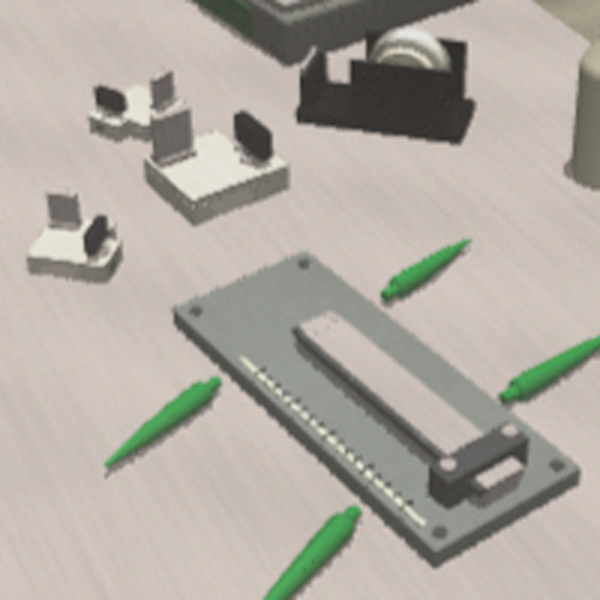

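The three carriage look-alikes in the top view, as (col,row), are (171,203), (258,264) and (238,197). The largest is the one at (238,197), and the crop confirms it: nose to the right, knob on the far side, fence at the left tail. Next I'll measure the poses precisely.

```bash
python3 - <<'E'
import cv2
t=cv2.imread("pics/top0.png"); s=cv2.imread("pics/side0.png")
def crop(im,x0,y0,x1,y1,f,name):
    c=cv2.resize(im[y0:y1,x0:x1],None,fx=f,fy=f,interpolation=cv2.INTER_CUBIC)
    step=10
    for x in range(x0,x1,step): cv2.putText(c,str(x),((x-x0)*f,10),0,.35,(0,0,255)); cv2.line(c,((x-x0)*f,0),((x-x0)*f,c.shape[0]),(0,0,255) if x%50==0 else (150,150,220),1)
    for y in range(y0,y1,step): cv2.putText(c,str(y),(0,(y-y0)*f),0,.35,(255,0,0)); cv2.line(c,(0,(y-y0)*f),(c.shape[1],(y-y0)*f),(255,0,0) if y%50==0 else (220,150,150),1)
    cv2.imwrite("pics/"+name,c)
crop(t,205,160,270,230,8,"g1.png"); crop(t,300,160,470,252,4,"g2.png")
crop(s,260,160,325,210,10,"g3.png"); crop(s,270,205,420,325,5,"g4.png")
E
```

```text
(no output)
```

View pics/g1.png

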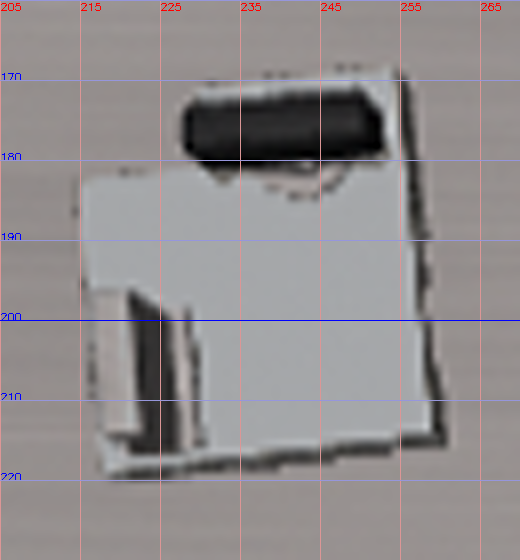

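View pics/g2.png

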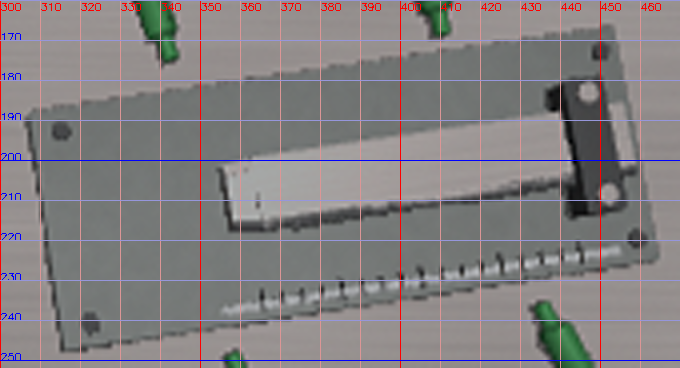

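View pics/g3.png

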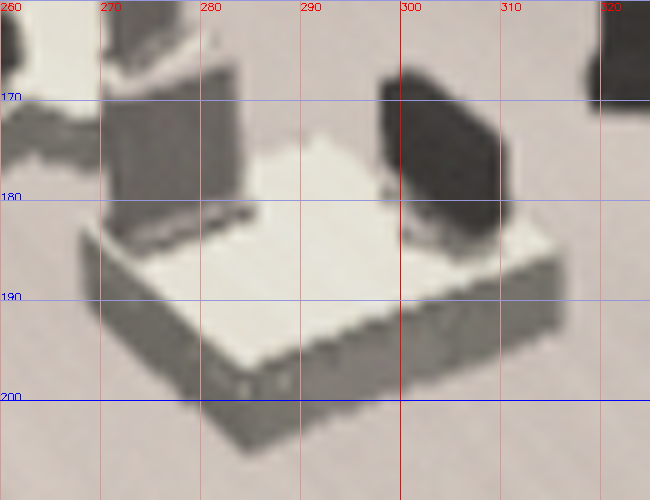

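View pics/g4.png

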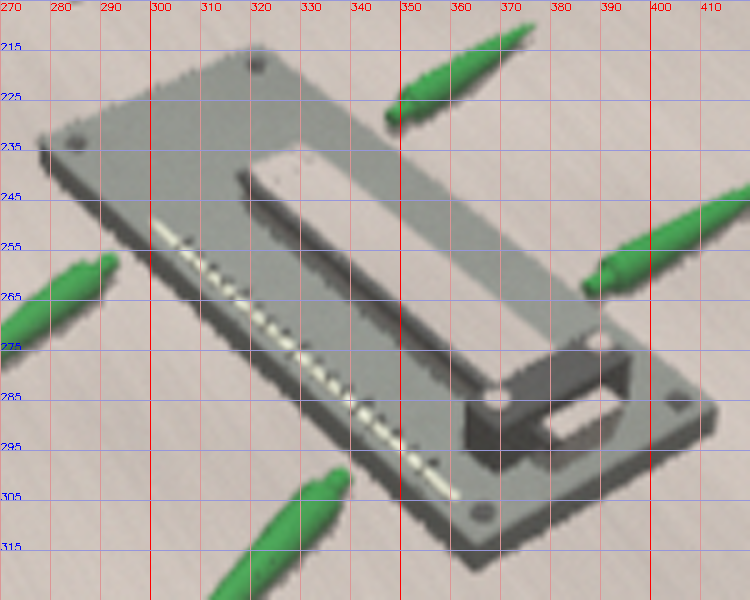

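```bash
cat > h.py <<'E'
import numpy as np, cv2
from plant import get_state, snapshot, camera_model, boxes_of, mark_of, workorder, r
from scipy.optimize import least_squares
from scipy.spatial.transform import Rotation as R
def proj(n,P):
    m=camera_model(n); T=np.linalg.inv(m["extrinsics"]); P=np.atleast_2d(P)
    c=P@T[:3,:3].T+T[:3,3]; c=c*[1,-1,-1]; u=c@np.array(m["mtx"]).T
    return u[:,:2]/u[:,2:]          # col,row
def place(p,L,z0=0):               # p=(x,y,yaw)
    L=np.atleast_2d(L)/1000.; c,s=np.cos(p[2]),np.sin(p[2])
    return np.c_[p[0]+c*L[:,0]-s*L[:,1],p[1]+s*L[:,0]+c*L[:,1],z0+L[:,2]]
def fit(obs,p0,z0=0,cams=("top","side")):
    def f(p): return np.concatenate([(proj(n,place(p,[o[0] for o in obs[n]],z0))-[o[1] for o in obs[n]]).ravel() for n in cams])
    q=least_squares(f,p0,loss="soft_l1"); return q.x,f(q.x)
def ray(n,px,z):
    m=camera_model(n);E=m["extrinsics"];d=np.linalg.inv(m["mtx"])@[px[0],px[1],1];d=E[:3,:3]@(d*[1,-1,-1]);o=E[:3,3]
    return o+d*(z-o[2])/d[2]
E
cat > m1.py <<'E'
from h import *
k=.45
def sh(l): return [(a,(b[0]-k,b[1]-k)) for a,b in l]
G={"top":sh([((-150,60,16),(306.75,188.75)),((-150,-60,16),(316,247.5)),((150,-60,16),(464.25,225)),((150,60,16),(453,166.75))]),
"side":sh([((-150,60,16),(322.4,214)),((-150,-60,16),(278,233)),((150,-60,16),(365,314)),((150,60,16),(413.6,286))])}
C={"top":sh([((40,-36,25.5),(259,214.6)),((-40,-36,25.5),(218.3,218.8)),((40,56,25.5),(254.7,169)),((-40,36,25.5),(215,182.75))]),
"side":sh([((-40,-36,25.5),(268,183)),((40,-36,25.5),(284.5,196.8)),((40,56,25.5),(316.5,185)),((40,-36,0),(284.8,205.5)),((40,56,0),(316.3,193))])}
for nm,o,p0 in(("gauge",G,(.45,0,-1.4)),("carr",C,(.45,.3,-1.5))):
    for cams in(("top",),("side",),("top","side")):
        p,e=fit(o,p0,0,cams); print(nm,cams,p.round(4),np.abs(e).max().round(2),e.reshape(-1,2).round(1).tolist())
E
python3 m1.py
```

```text
gauge ('top',) [ 0.5426 -0.0258 -1.3978] 0.98 [[-0.5, -0.7], [-0.6, 1.0], [1.0, 0.1], [0.3, -0.4]]
gauge ('side',) [ 0.5427 -0.0267 -1.4046] 0.74 [[-0.1, -0.7], [-0.5, -0.4], [-0.0, 0.4], [0.5, 0.2]]
gauge ('top', 'side') [ 0.5427 -0.0262 -1.4013] 1.11 [[-0.2, -1.1], [-0.6, 0.6], [1.1, 0.3], [0.7, -0.2], [-0.4, -0.8], [-0.7, -0.5], [0.1, 0.1], [0.5, -0.1]]
carr ('top',) [ 0.5502  0.2654 -1.4375] 0.74 [[0.4, 0.2], [-0.6, 0.6], [0.4, -0.7], [-0.2, -0.1]]
carr ('side',) [ 0.5503  0.2664 -1.4192] 0.44 [[-0.3, -0.4], [-0.2, 0.1], [-0.1, -0.4], [0.2, 0.3], [0.4, 0.3]]
carr ('top', 'side') [ 0.5503  0.2655 -1.4324] 0.87 [[0.4, 0.0], [-0.6, 0.6], [0.2, -0.9], [-0.4, -0.1], [-0.1, -0.4], [-0.3, 0.3], [0.1, -0.1], [0.0, 0.4], [0.6, 0.6]]
```

```bash
cat >> h.py <<'E'
GA=np.array([.5427,-.0262,-1.4013]); CA=np.array([.5503,.2655,-1.4324])
def wrap(a): return (a+np.pi)%(2*np.pi)-np.pi
def tool():
    s=get_state(); M=R.from_quat(s["eef_rot"]).as_matrix(); return s,np.array(s["tool_pos"]),M
def to(target,yang=None):
    s,p,M=tool(); d=M.T@(np.array(target)-p)
    cur=np.arctan2(M[1,1],M[0,1]); t=0 if yang is None else -wrap(yang-cur)
    print("clock",round(s["clock"],2),"pos",p.round(4),"yang",cur.round(4),"tilt",M[:,2].round(4)); print("  shift mm",(d*1000).round(1),"norm",(d/.75).round(4),"turn",round(t,4),"norm",round(t/2,4),"q",np.round(s["q"],2)," F",np.round(s["contact_force"],1))
E
python3 - <<'E'
from h import *
f=place(CA,[-24,-16,54])[0]; print(f, proj("top",f),proj("side",f))
k=place(CA,[15,38,51])[0]; print(proj("top",k),proj("side",k))
to([f[0],f[1],.2],CA[2]+np.pi); to([f[0],f[1],.057],CA[2]+np.pi)
# stop position
for n,px in(("top",(441.3,196.7)),("side",(373.6,282.7))):
    w=ray(n,px,.029); d=w[:2]-GA[:2]; c,s=np.cos(GA[2]),np.sin(GA[2]); print("stopface in gauge",d@[c,s],d@[-s,c])
for n,px in(("top",(445.1,197.9)),("side",(382.2,288.3))):
    w=ray(n,px,.016); d=w[:2]-GA[:2]; c,s=np.cos(GA[2]),np.sin(GA[2]); print("stop in gauge",d@[c,s],d@[-s,c])
E
```

```text
[0.53114207 0.28706324 0.054     ] [[221.20493534 206.08083775]] [[276.82103517 172.53521127]]
[[240.00144812 175.54430899]] [[304.05451554 173.5566085 ]]
clock 1.1 pos [0.1798 0.5986 0.2351] yang 1.279 tilt [ 0.e+00  1.e-04 -1.e+00]
  shift mm [-426.1 -197.3   35.1] norm [-0.5681 -0.2631  0.0468] turn -0.4302 norm -0.2151 q [-1.25  0.69 -0.19  1.57  0.16  0.9  -0.22]  F [-0.1 -0.2 -0.3]
clock 1.1 pos [0.1798 0.5986 0.2351] yang 1.279 tilt [ 0.e+00  1.e-04 -1.e+00]
  shift mm [-426.1 -197.3  178.1] norm [-0.5681 -0.2631  0.2375] turn -0.4302 norm -0.2151 q [-1.25  0.69 -0.19  1.57  0.16  0.9  -0.22]  F [-0.1 -0.2 -0.3]
stopface in gauge 0.1091307561446289 0.0011480368483534845
stopface in gauge 0.10905451559341676 -0.004918447331913844
stop in gauge 0.12117350628823484 -0.001238519626121588
stop in gauge 0.12008501868118897 0.007458465164975145
```

Call:
jog_arm:
  rows:
    - [[-0.568,-0.263,0.047],-0.215]
    - [[-0.568,-0.263,0.047],-0.215]
    - [[-0.568,-0.263,0.047],-0.215]
    - [[-0.568,-0.263,0.047],-0.215]
    - [[-0.568,-0.263,0.047],-0.215]
    - [[-0.568,-0.263,0.047],-0.215]
    - [[-0.568,-0.263,0.047],-0.215]
    - [[-0.568,-0.263,0.047],-0.215]
    - [[-0.568,-0.263,0.047],-0.215]
    - [[-0.568,-0.263,0.047],-0.215]
    - [[-0.568,-0.263,0.047],-0.215]
    - [[-0.568,-0.263,0.047],-0.215]
    - [[-0.568,-0.263,0.047],-0.215]
    - [[-0.568,-0.263,0.047],-0.215]
    - [[-0.568,-0.263,0.047],-0.215]
    - [[-0.568,-0.263,0.047],-0.215]
  gripper: 60

```text
clock: 2.43
tool_pos: [0.5294, 0.2893, 0.2002]
eef_rot: [-0.071, 0.997, 0.001, -0.0]
contact_force: [-0.4, 0.1, -0.2]
opening: 0.682
```

```bash
python3 - <<'E'
from h import *
f=place(CA,[-24,-16,57])[0]; to(f,CA[2]+np.pi)
E
```

```text
clock 2.43 pos [0.5294 0.2893 0.2002] yang 1.7126 tilt [-7.0e-04  1.4e-03 -1.0e+00]
  shift mm [ -1.4  -2.7 143.2] norm [-0.0019 -0.0036  0.1909] turn 0.0034 norm 0.0017 q [-0.37  0.72 -0.37  1.66  0.32  0.82  0.84]  F [-0.4  0.1 -0.2]
```

Call:
jog_arm:
  rows:
    - [[-0.001,-0.002,0.04],0]
    - [[-0.001,-0.002,0.09],0]
    - [[-0.001,-0.002,0.13],0]
    - [[-0.001,-0.002,0.16],0]
    - [[-0.001,-0.002,0.18],0]
    - [[-0.001,-0.002,0.19],0]
    - [[-0.001,-0.002,0.19],0]

```text
clock: 3.02
tool_pos: [0.5302, 0.2867, 0.0561]
eef_rot: [-0.07, 0.998, -0.0, -0.001]
contact_force: [0.2, -1.0, -0.3]
opening: 0.681
```

```bash
python3 - <<'E'
from h import *
f=place(CA,[-24,-16,57])[0]; to(f,CA[2]+np.pi)
for n in("top","side"): cv2.imwrite(f"pics/{n}1.png",cv2.resize(snapshot(n)[120:260,170:350,::-1],None,fx=4,fy=4))
E
```

```text
clock 3.02 pos [0.5302 0.2867 0.0561] yang 1.7115 tilt [-2.6e-03 -8.0e-04 -1.0e+00]
  shift mm [-1.   0.2 -0.9] norm [-0.0013  0.0003 -0.0012] turn 0.0023 norm 0.0012 q [-0.42  0.92 -0.27  1.75  0.43  0.53  0.75]  F [ 0.2 -1.  -0.3]
```

View pics/side1.png

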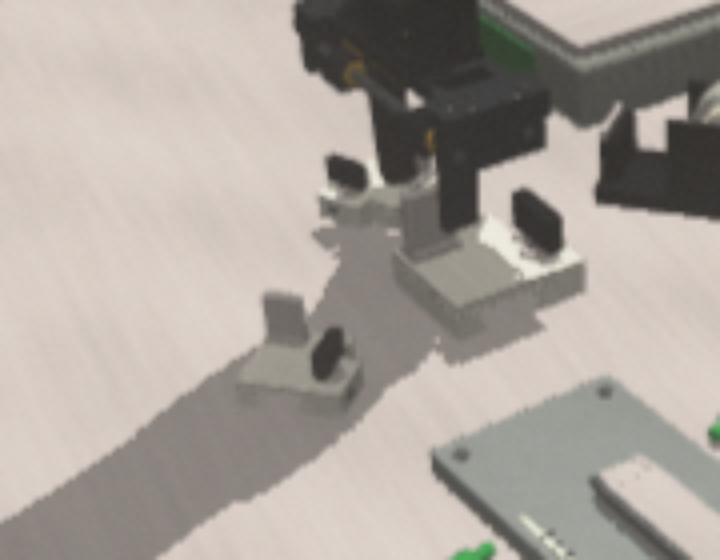

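View pics/top1.png

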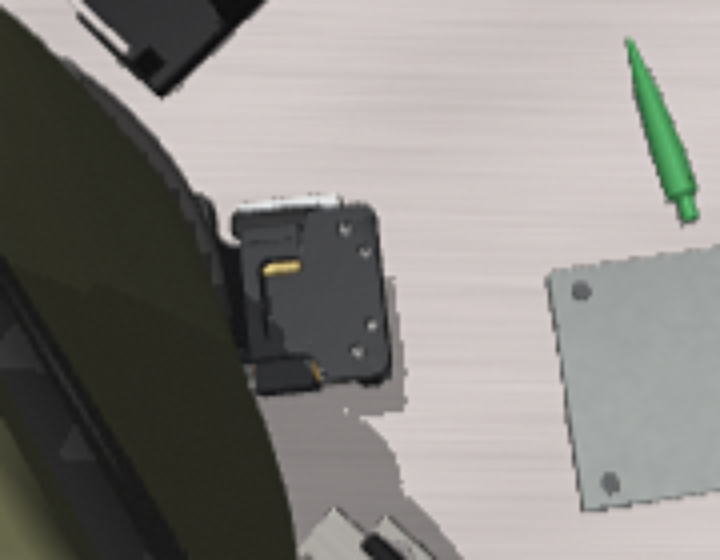

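The side view shows the fingers either side of the fence at about crop (430,210). Closing now.

Call:
jog_arm:
  rows:
    - [[0,0,-0.001],0]
    - [[0,0,-0.001],0]
    - [[0,0,-0.001],0]
    - [[0,0,-0.001],0]
    - [[0,0,-0.001],0]
    - [[0,0,-0.001],0]
    - [[0,0,-0.001],0]
    - [[0,0,-0.001],0]
  gripper: 0
  newtons: 60

```text
clock: 3.78
tool_pos: [0.5317, 0.2869, 0.0582]
eef_rot: [-0.069, 0.998, 0.001, -0.0]
contact_force: [0.4, 1.4, -0.6]
opening: 0.106
```

Call:
jog_arm:
  rows:
    - [[0,0,-0.01],0]
    - [[0,0,-0.02],0]
    - [[0,0,-0.035],0]
    - [[0,0,-0.05],0]
    - [[0,0,-0.065],0]
    - [[0,0,-0.08],0]
    - [[0,0,-0.08],0]
    - [[0,0,-0.08],0]

```text
clock: 4.45
tool_pos: [0.5325, 0.2861, 0.1192]
eef_rot: [-0.069, 0.998, 0.001, 0.001]
contact_force: [-0.1, 0.9, -5.4]
opening: 0.105
```

```bash
python3 - <<'E'
from h import *
# desired carriage at gauge x=-107? tail overhang ok: nose at -66
g=[GA[0],GA[1],GA[2]]
t=place(g,[-112-24,0-16,16+57+30])[0]; print(t); to(t,GA[2]+np.pi)
for n in("top","side"): cv2.imwrite(f"pics/{n}2.png",cv2.resize(snapshot(n)[100:260,170:350,::-1],None,fx=4,fy=4))
E
```

```text
[0.503988   0.10515213 0.103     ]
clock 4.45 pos [0.5325 0.2861 0.1192] yang 1.7087 tilt [ 0.0017  0.0012 -1.    ]
  shift mm [  53.2 -175.3   15.9] norm [ 0.0709 -0.2337  0.0213] turn -0.0315 norm -0.0158 q [-0.39  0.83 -0.32  1.72  0.39  0.65  0.79]  F [-0.1  0.9 -5.4]
```

View pics/side2.png

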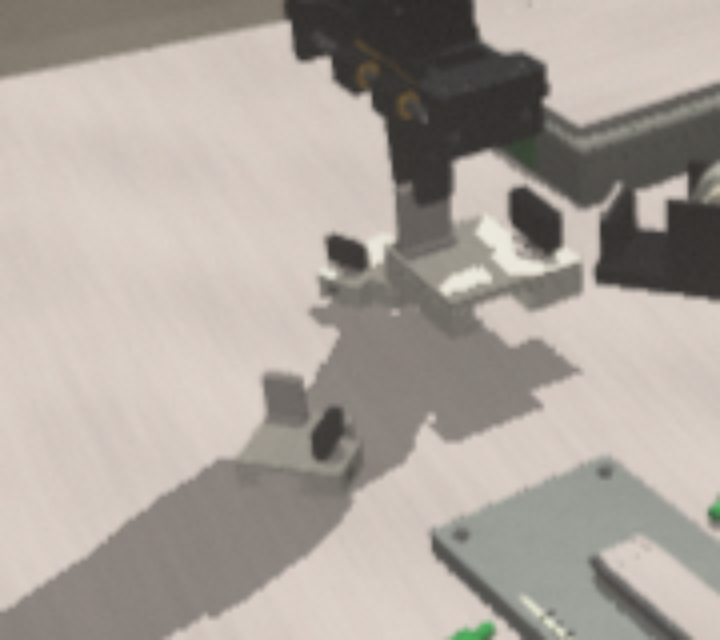

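Call:
jog_arm:
  rows:
    - [[0.006,-0.02,0],-0.004]
    - [[0.014,-0.05,0],-0.008]
    - [[0.026,-0.085,0],-0.016]
    - [[0.038,-0.12,0],-0.016]
    - [[0.048,-0.155,0],-0.016]
    - [[0.056,-0.185,0],-0.016]
    - [[0.064,-0.21,0],-0.016]
    - [[0.068,-0.225,0],-0.016]
    - [[0.071,-0.234,0],-0.016]
    - [[0.071,-0.234,0],-0.016]
    - [[0.071,-0.234,0],-0.016]
    - [[0.071,-0.234,0.02],-0.016]
    - [[0.071,-0.234,0.02],-0.016]
    - [[0.071,-0.234,0.02],-0.016]

```text
clock: 5.72
tool_pos: [0.503, 0.1063, 0.1028]
eef_rot: [-0.086, 0.996, 0.0, -0.001]
contact_force: [-0.2, 1.1, -5.6]
opening: 0.104
```

```bash
cat > look.py <<'E'
import sys
from h import *
i=sys.argv[1]
def crop(im,x0,y0,x1,y1,f,name):
    c=cv2.resize(im[y0:y1,x0:x1,::-1],None,fx=f,fy=f,interpolation=cv2.INTER_CUBIC)
    for x in range(x0,x1,10): cv2.putText(c,str(x),((x-x0)*f,10),0,.35,(0,0,255)); cv2.line(c,((x-x0)*f,0),((x-x0)*f,14),(0,0,255),1)
    for y in range(y0,y1,10): cv2.putText(c,str(y),(0,(y-y0)*f),0,.35,(255,0,0)); cv2.line(c,(0,(y-y0)*f),(14,(y-y0)*f),(255,0,0),1)
    cv2.imwrite("pics/"+name,c)
crop(snapshot("top"),280,150,470,260,4,f"t{i}.png")
crop(snapshot("side"),265,190,425,310,5,f"s{i}.png")
E
python3 look.py 3; python3 - <<'E'
from h import *
t=place(GA,[-112-24,-16,16+57])[0]; to(t,GA[2]+np.pi)
E
```

```text
clock 5.82 pos [0.5037 0.1059 0.1034] yang 1.7426 tilt [ 5.e-04  9.e-04 -1.e+00]
  shift mm [-0.2 -0.8 30.4] norm [-0.0003 -0.001   0.0405] turn 0.0023 norm 0.0011 q [-0.12  0.77 -0.29  2.    0.5   0.44  0.95]  F [-0.1 -0.  -5.6]
```

View pics/s3.png

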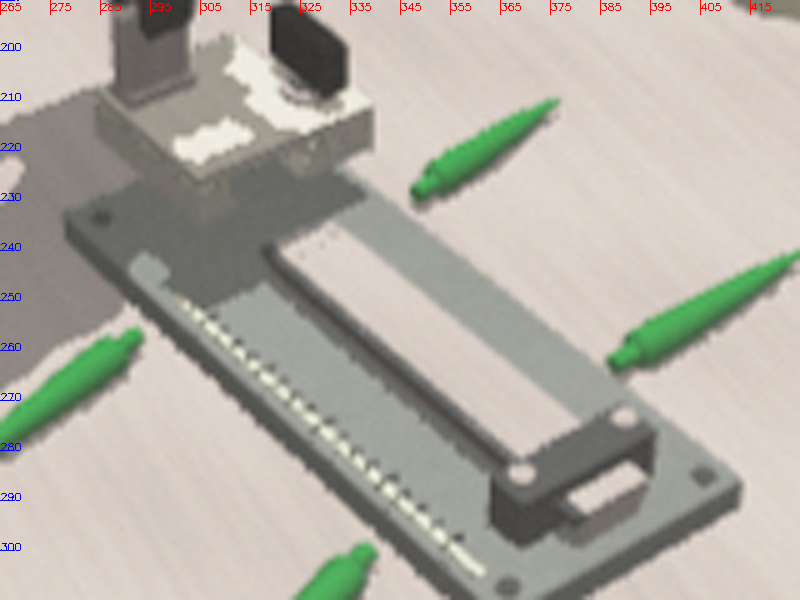

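View pics/t3.png

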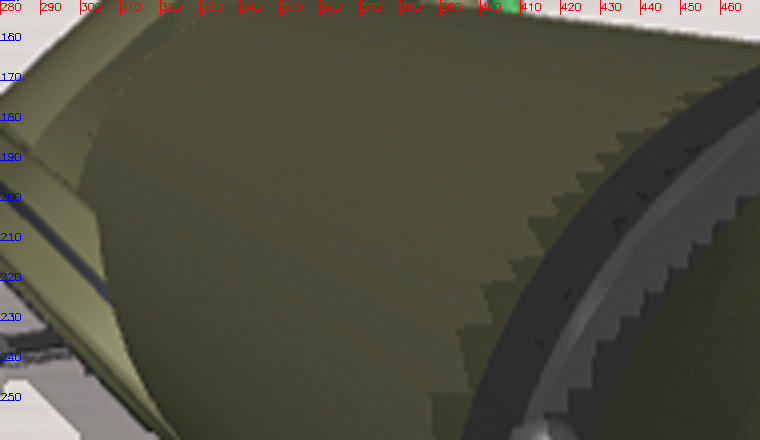

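```bash
cat > fc.py <<'E'
from h import *
k=.4
def sidefit(obs,z0):
    o={"side":[(a,(265+b[0]/5-k,190+b[1]/5-k)) for a,b in obs]}
    p,e=fit(o,(.52,.08,-1.4),z0,("side",)); c,s=np.cos(GA[2]),np.sin(GA[2]); d=p[:2]-GA[:2]
    print("carr",p.round(4),"res",e.reshape(-1,2).round(1).tolist()); print("in gauge mm",1000*(d@[c,s]),1000*(d@[-s,c]),"yaw",p[2]-GA[2])
E
python3 - <<'E'
from fc import *
sidefit([((40,-36,25.5),(200,181)),((-40,-36,25.5),(97,100)),((40,56,25.5),(373,110)),((40,56,0),(372,150)),((40,-36,0),(203,223))],.0464)
print((proj("side",place([*place(GA,[-112,0,0])[0][:2],GA[2]],[[40,-36,25.5],[-40,-36,25.5],[40,56,25.5]],.0464))-[265,190]+.4)*5)
E
```

```text
carr [ 0.5195  0.08   -1.3765] res [[-0.2, 0.4], [-1.3, -0.9], [0.6, -1.7], [0.9, -0.0], [-0.2, 1.9]]
in gauge mm -108.59581436493785 -4.99194245731605 yaw 0.024822260605849245
[[201.42132852 174.4009403 ]
 [ 97.07072868  85.86548017]
 [380.87511657  95.840362  ]]
```

```bash
python3 - <<'E'
from h import *
im=snapshot("side"); x0,y0=280,185
c=cv2.resize(im[y0:y0+55,x0:x0+65,::-1],None,fx=12,fy=12,interpolation=cv2.INTER_CUBIC)
for x in range(0,65,5): cv2.putText(c,str(x+x0),(x*12,10),0,.35,(0,0,255)); cv2.line(c,(x*12,0),(x*12,660),(0,0,255) if x%10==0 else (190,190,230),1)
for y in range(0,55,5): cv2.putText(c,str(y+y0),(0,y*12),0,.35,(255,0,0)); cv2.line(c,(0,y*12),(780,y*12),(255,0,0) if y%10==0 else (230,190,190),1)
cv2.imwrite("pics/z3.png",c[:600])
E
```

```text
(no output)
```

View pics/z3.png

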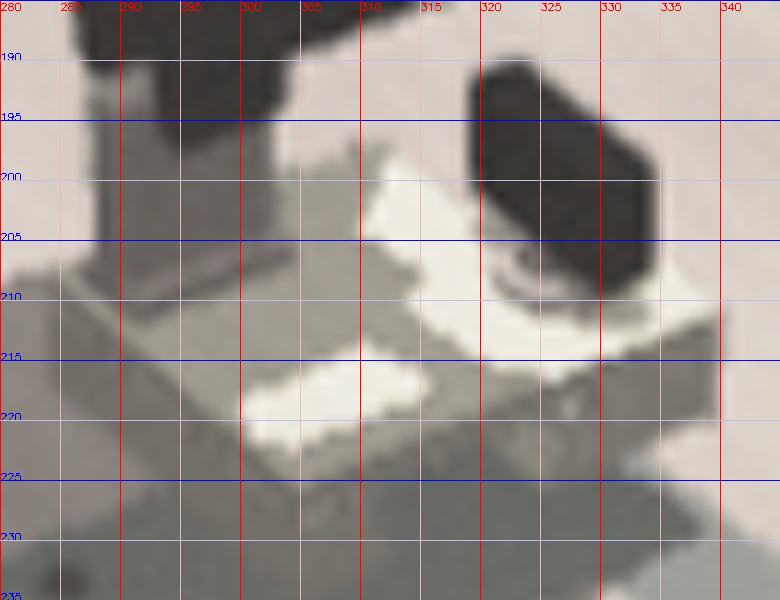

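```bash
python3 - <<'E'
from h import *
k=.45
L=np.array([(40,-36,25.5),(-40,-36,25.5),(40,56,25.5),(40,56,0),(40,-36,0),(-24,-33,70),(-19,1,25.5)])/1000.
O=np.array([(304.5,225.3),(284.5,208.0),(339.7,211.),(339.6,219.7),(304.7,234.),(0,0),(304.3,206.)])-k
use=[0,1,2,3,4,6]
g=np.array([.024*-1,-.016,.057])
def pts(p):   # tool pos known: grip point fixed +dx ; yaw, roll(x), pitch
    Rm=R.from_euler("ZYX",[p[2],p[4],p[3]]).as_matrix()
    return np.array([p[0],p[1],.0455+p[5]])+L@Rm.T
tp=get_state()["tool_pos"]
for free in ([0,1,2],[0,1,2,5],[0,1,2,3],[0,1,2,3,5],[0,1,2,3,4,5]):
    def full(q):
        p=np.array([.52,.085,-1.40,0,0,0.]);p[free]=q;return p
    f=lambda q:(proj("side",pts(full(q)))-O)[use].ravel()
    s=least_squares(f,np.array([.52,.085,-1.4,0,0,0])[free]); p=full(s.x)
    c,sn=np.cos(GA[2]),np.sin(GA[2]); d=p[:2]-GA[:2]
    print(p.round(4),"cost",s.cost.round(2),"gauge mm",(1000*d@[c,sn]).round(1),(1000*d@[-sn,c]).round(1),"yaw",(p[2]-GA[2]).round(3)); print(s.fun.reshape(-1,2).round(1).tolist())
E
```

```text
[ 0.5224  0.0847 -1.4241  0.      0.      0.    ] cost 2.71 gauge mm -112.8 -1.3 yaw -0.023
[[-0.5, 0.0], [-0.6, -0.7], [0.8, -1.0], [1.0, 0.1], [-0.2, 1.2], [-0.6, 0.0]]
[ 0.5353  0.1141 -1.4275  0.      0.     -0.0232] cost 0.73 gauge mm -139.5 16.3 yaw -0.026
[[-0.2, -0.2], [0.5, -0.3], [-0.1, -0.6], [0.0, 0.1], [0.1, 0.6], [-0.2, 0.4]]
[ 0.5216  0.0846 -1.4057 -0.0302  0.      0.    ] cost 2.29 gauge mm -112.7 -2.1 yaw -0.004
[[-0.0, -0.4], [-0.7, -0.8], [0.8, -0.6], [0.7, 0.5], [-0.0, 1.0], [-0.7, 0.1]]
[ 0.5343  0.1125 -1.4207 -0.011   0.     -0.022 ] cost 0.68 gauge mm -138.2 15.1 yaw -0.019
[[-0.1, -0.4], [0.4, -0.4], [-0.1, -0.5], [-0.0, 0.2], [0.1, 0.6], [-0.3, 0.4]]
[ 0.5346  0.1132 -1.42   -0.0099  0.0051 -0.0224] cost 0.67 gauge mm -138.8 15.5 yaw -0.019
[[-0.1, -0.3], [0.4, -0.5], [-0.1, -0.5], [-0.1, 0.2], [0.1, 0.6], [-0.3, 0.4]]
```

Call:
jog_arm:
  rows:
    - [[0,-0.001,0.008],0]
    - [[0,-0.001,0.016],0]
    - [[0,-0.001,0.024],0]
    - [[0,-0.001,0.03],0]
    - [[0,-0.001,0.034],0]
    - [[0,-0.001,0.036],0]
    - [[0,-0.001,0.036],0]
    - [[0,-0.001,0.036],0]

```text
clock: 6.53
tool_pos: [0.5037, 0.1038, 0.0761]
eef_rot: [-0.085, 0.996, -0.0, 0.0]
contact_force: [0.2, 0.1, -5.4]
opening: 0.103
```

Call:
jog_arm:
  rows:
    - [[0,0,0.001],0]
    - [[0,0,0.001],0]
    - [[0,0,0.001],0]

```text
clock: 6.78
tool_pos: [0.5037, 0.1039, 0.0755]
eef_rot: [-0.085, 0.996, 0.0, 0.0]
contact_force: [-0.3, 0.3, -5.1]
opening: 0.106
```

Call:
jog_arm:
  rows:
    - [[0,0,0.001],0]
    - [[0,0,0.001],0]
    - [[0,0,0.001],0]

```text
clock: 7.03
tool_pos: [0.5035, 0.1041, 0.0747]
eef_rot: [-0.085, 0.996, 0.0, 0.0]
contact_force: [-0.9, 0.3, -3.0]
opening: 0.102
```

Contact has begun, with Fz falling.

Call:
jog_arm:
  rows:
    - [[0,0,0.001],0]
    - [[0,0,0.001],0]
    - [[0,0,0.001],0]

```text
clock: 7.28
tool_pos: [0.5035, 0.1041, 0.0741]
eef_rot: [-0.085, 0.996, 0.0, 0.0]
contact_force: [-2.2, 1.1, 1.0]
opening: 0.1
```

Call:
jog_arm:
  rows:
    - [[0,0,0.001],0]
    - [[0,0,0.001],0]
    - [[0,0,0.001],0]

```text
clock: 7.53
tool_pos: [0.5035, 0.1041, 0.0741]
eef_rot: [-0.085, 0.996, 0.0, 0.0]
contact_force: [-2.6, 0.6, 9.6]
opening: 0.102
```

```bash
python3 - <<'E'
from h import *
to(place(GA,[-112-24,-16,16+57])[0],GA[2]+np.pi)
im=snapshot("side"); x0,y0=270,195
c=cv2.resize(im[y0:y0+60,x0:x0+80,::-1],None,fx=10,fy=10,interpolation=cv2.INTER_CUBIC)
for x in range(0,80,5): cv2.putText(c,str(x+x0),(x*10,10),0,.35,(0,0,255)); cv2.line(c,(x*10,0),(x*10,600),(0,0,255) if x%10==0 else (190,190,230),1)
for y in range(0,60,5): cv2.putText(c,str(y+y0),(0,y*10),0,.35,(255,0,0)); cv2.line(c,(0,y*10),(800,y*10),(255,0,0) if y%10==0 else (230,190,190),1)
cv2.imwrite("pics/z4.png",c)
E
```

```text
clock 7.53 pos [0.5035 0.1041 0.0741] yang 1.7413 tilt [ 7.e-04  1.e-04 -1.e+00]
  shift mm [-0.7  0.9  1.1] norm [-0.0009  0.0012  0.0015] turn 0.0011 norm 0.0005 q [-0.14  0.82 -0.25  2.02  0.53  0.36  0.93]  F [-2.6  0.6  9.6]
```

View pics/z4.png

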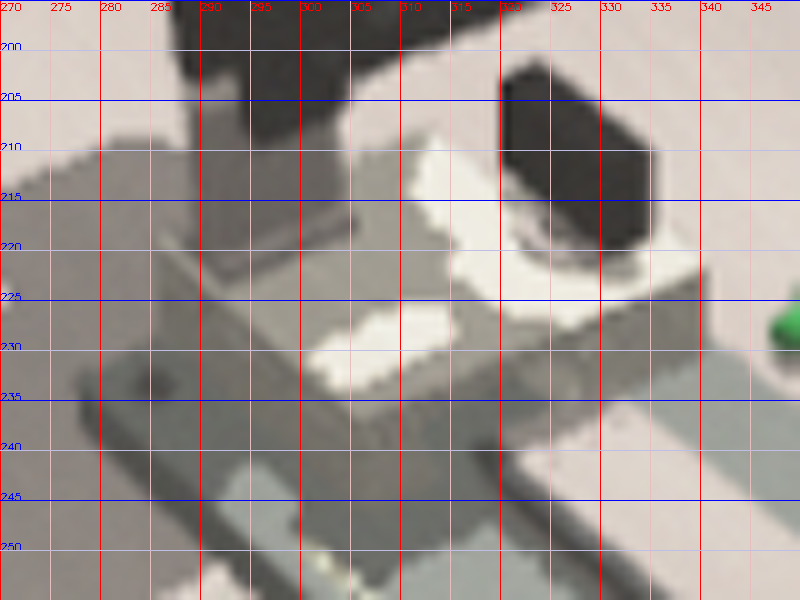

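```bash
python3 - <<'E'
from h import *
O={"side":[((40,-36,25.5),(305.3-.45,237.2-.45)),((-40,-36,25.5),(285.8-.45,219-.45)),((40,56,25.5),(340.1-.45,222-.45)),((40,56,0),(340-.45,231-.45))]}
p,e=fit(O,(.52,.08,-1.4),.016,("side",)); c,s=np.cos(GA[2]),np.sin(GA[2]); d=p[:2]-GA[:2]
print(p,e.reshape(-1,2).round(1).tolist(),(1000*d@[c,s]),(1000*d@[-s,c]),p[2]-GA[2])
for y in(-2,0,2):
  P=place(GA,[[-112+40,y-36,41.5],[-112-40,y-36,41.5],[-72,y+56,41.5],[-72,y+56,16]]);print(y,(proj("side",P)+.45).round(1).tolist())
# rail edges check of gauge pose: rail top y=+-18, z=32
print((proj("side",place(GA,[[-60,-17,32],[-60,17,32],[90,-18.5,32],[90,18.5,32]]))+.45).round(1).tolist())
print((proj("top",place(GA,[[-60,-17,32],[-60,17,32],[90,-18.5,32],[90,18.5,32]]))+.45).round(1).tolist())
E
```

```text
[ 0.52178621  0.08300379 -1.4172873 ] [[-0.4, 0.1], [-1.0, 0.0], [0.6, -0.4], [0.7, 0.1]] -111.16674387145444 -2.1929558036035197 -0.015987298680762096
-2 [[305.1, 237.1], [284.6, 219.0], [340.5, 221.1], [340.6, 230.6]]
0 [[305.9, 236.7], [285.4, 218.7], [341.3, 220.8], [341.3, 230.2]]
2 [[306.7, 236.4], [286.1, 218.4], [342.0, 220.4], [342.0, 229.9]]
[[316.9, 239.7], [330.1, 233.7], [362.0, 279.4], [377.0, 271.4]]
[[358.5, 218.8], [355.7, 201.5], [434.6, 208.3], [431.1, 189.6]]
```

Call:
jog_arm:
  rows:
    - [[-0.0016,0,-0.0008],0]
    - [[-0.0016,0,-0.0008],0]
    - [[-0.0016,-0.004,-0.0008],0]
    - [[-0.0016,-0.008,-0.0008],0]
    - [[-0.0016,-0.012,-0.0008],0]
    - [[-0.0016,-0.012,-0.0008],0]

```text
clock: 8.08
tool_pos: [0.5075, 0.0961, 0.0741]
eef_rot: [-0.085, 0.996, 0.001, 0.001]
contact_force: [-1.3, 3.3, 3.8]
opening: 0.105
```

Call:
jog_arm:
  rows:
    - [[0,-0.003,0],0]
    - [[0,-0.006,0],0]
    - [[0,-0.008,0],0]
    - [[0,-0.008,0],0]

```text
clock: 8.42
tool_pos: [0.5085, 0.0902, 0.0741]
eef_rot: [-0.085, 0.996, 0.001, 0.001]
contact_force: [-0.8, 4.8, 5.0]
opening: 0.105
```

```bash
cat > gp.py <<'E'
from h import *
s,p,M=tool(); c,sn=np.cos(GA[2]),np.sin(GA[2]); d=p[:2]-GA[:2]
f=np.array(s["contact_force"])
print("clock",round(s["clock"],2),"implied carr gauge x,y mm",(1000*d@[c,sn]+24).round(1),(1000*d@[-sn,c]+16).round(1),"z",p[2].round(4),"F gx,gy,z",(f[:2]@[c,sn]).round(1),(f[:2]@[-sn,c]).round(1),f[2].round(1),"M",np.round(s["moment"],2),"yaw err",round(wrap(np.arctan2(M[1,1],M[0,1])-GA[2]-np.pi),4))
E
python3 gp.py
```

```text
clock 8.42 implied carr gauge x,y mm -96.5 1.9 z 0.0741 F gx,gy,z -4.8 0.1 5.0 M [0.9  0.11 0.16] yaw err 0.0012
```

Call:
jog_arm:
  rows:
    - [[0,-0.003,-0.0003],0]
    - [[0,-0.006,-0.0003],0]
    - [[0,-0.009,-0.0003],0]
    - [[0,-0.012,-0.0003],0]
    - [[0,-0.012,-0.0003],0]

```text
clock: 8.83
tool_pos: [0.5094, 0.0801, 0.0741]
eef_rot: [-0.085, 0.996, 0.0, 0.001]
contact_force: [-0.5, 4.1, 5.1]
opening: 0.107
```

```bash
python3 gp.py; python3 look.py 5
```

```text
clock 8.83 implied carr gauge x,y mm -86.4 1.1 z 0.0741 F gx,gy,z -4.1 0.2 5.1 M [0.85 0.02 0.15] yaw err 0.0003
```

View pics/s5.png

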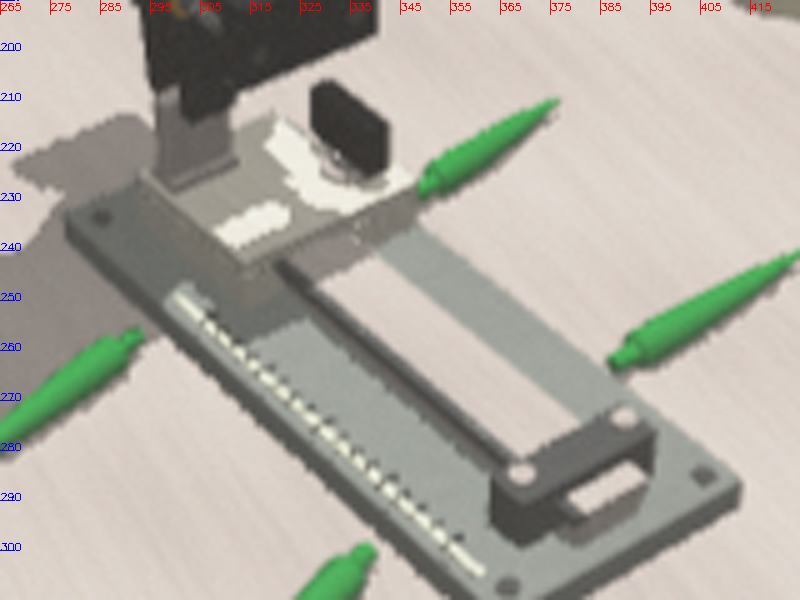

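Call:
jog_arm:
  rows:
    - [[0,-0.003,0],0]
    - [[0,-0.006,0],0]
    - [[0,-0.009,0],0]
    - [[0,-0.012,0],0]
    - [[0,-0.015,0],0]
    - [[0,-0.015,0],0]

```text
clock: 9.43
tool_pos: [0.5109, 0.0694, 0.0741]
eef_rot: [-0.085, 0.996, 0.0, 0.0]
contact_force: [-0.0, 4.4, 5.9]
opening: 0.103
```

```bash
python3 gp.py
```

```text
clock 9.43 implied carr gauge x,y mm -75.6 0.8 z 0.0741 F gx,gy,z -4.4 0.7 5.9 M [0.99 0.13 0.16] yaw err 0.0008
```

Call:
jog_arm:
  rows:
    - [[0,-0.004,0],0]
    - [[0,-0.008,0],0]
    - [[0,-0.012,0],0]
    - [[0,-0.016,0],0]
    - [[0,-0.02,0],0]
    - [[0,-0.024,0],0]
    - [[0,-0.024,0],0]

```text
clock: 10.02
tool_pos: [0.5139, 0.0514, 0.0741]
eef_rot: [-0.085, 0.996, 0.0, 0.0]
contact_force: [0.8, 4.1, 6.3]
opening: 0.104
```

```bash
python3 gp.py
```

```text
clock 10.02 implied carr gauge x,y mm -57.4 0.7 z 0.0741 F gx,gy,z -3.9 1.5 6.3 M [0.88 0.1  0.12] yaw err 0.0006
```

Call:
jog_arm:
  rows:
    - [[0,-0.005,-0.0002],0]
    - [[0,-0.01,-0.0002],0]
    - [[0,-0.016,-0.0002],0]
    - [[0,-0.022,-0.0002],0]
    - [[0,-0.028,-0.0002],0]
    - [[0,-0.034,-0.0002],0]
    - [[0,-0.04,-0.0002],0]
    - [[0,-0.046,-0.0002],0]
    - [[0,-0.052,-0.0002],0]
    - [[0,-0.056,-0.0002],0]
    - [[0,-0.058,-0.0002],0]
    - [[0,-0.058,-0.0002],0]

```text
clock: 11.02
tool_pos: [0.5209, 0.0085, 0.0741]
eef_rot: [-0.085, 0.996, 0.0, -0.0]
contact_force: [-0.4, 3.9, 6.0]
opening: 0.098
```

```bash
python3 gp.py
```

```text
clock 11.02 implied carr gauge x,y mm -13.8 0.3 z 0.0741 F gx,gy,z -4.0 0.3 6.0 M [0.9  0.04 0.07] yaw err 0.0005
```

Call:
jog_arm:
  rows:
    - [[0,-0.005,0],0]
    - [[0,-0.01,0],0]
    - [[0,-0.016,0],0]
    - [[0,-0.022,0],0]
    - [[0,-0.028,0],0]
    - [[0,-0.034,0],0]
    - [[0,-0.04,0],0]
    - [[0,-0.046,0],0]
    - [[0,-0.052,0],0]
    - [[0,-0.056,0],0]
    - [[0,-0.06,0],0]
    - [[0,-0.06,0],0]

```text
clock: 12.02
tool_pos: [0.5283, -0.0359, 0.0741]
eef_rot: [-0.085, 0.996, 0.0, -0.0]
contact_force: [-0.7, 4.4, 5.9]
opening: 0.106
```

```bash
python3 gp.py; python3 look.py 6
```

```text
clock 12.02 implied carr gauge x,y mm 31.2 0.2 z 0.0741 F gx,gy,z -4.5 0.1 5.9 M [0.87 0.09 0.15] yaw err 0.0004
```

View pics/s6.png

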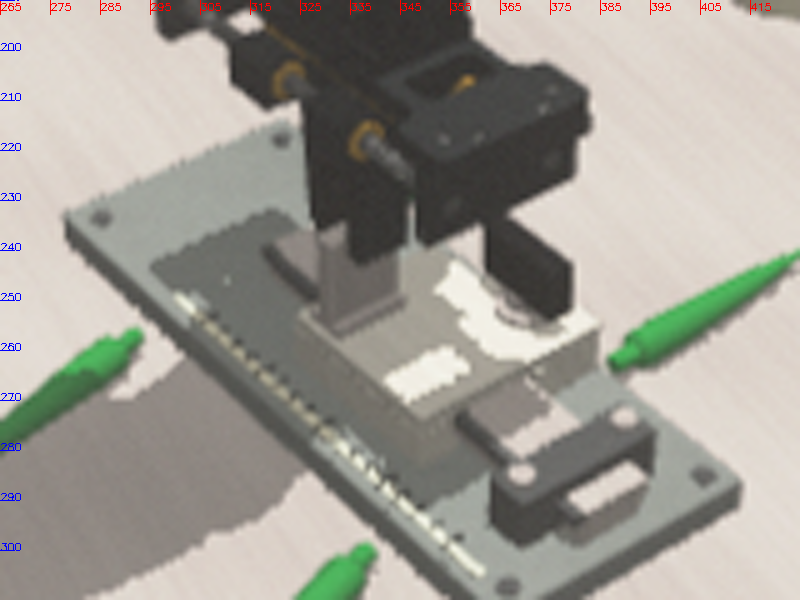

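Call:
jog_arm:
  rows:
    - [[0,-0.004,0],0]
    - [[0,-0.009,0],0]
    - [[0,-0.014,0],0]
    - [[0,-0.019,0],0]
    - [[0,-0.024,0],0]
    - [[0,-0.029,0],0]
    - [[0,-0.034,0],0]
    - [[0,-0.037,0],0]
    - [[0,-0.04,0],0]
    - [[0,-0.04,0],0]

```text
clock: 12.95
tool_pos: [0.5332, -0.0651, 0.0741]
eef_rot: [-0.085, 0.996, 0.0, -0.0]
contact_force: [-0.8, 4.1, 6.8]
opening: 0.103
```

```bash
python3 gp.py
```

```text
clock 12.95 implied carr gauge x,y mm 60.7 0.1 z 0.0741 F gx,gy,z -4.2 -0.1 6.8 M [0.98 0.12 0.17] yaw err 0.0008
```

Call:
jog_arm:
  rows:
    - [[0,-0.001,0],0]
    - [[0,-0.002,0],0]
    - [[0,-0.003,0],0]
    - [[0,-0.004,0],0]
    - [[0,-0.004,0],0]

```text
clock: 13.37
tool_pos: [0.5336, -0.0674, 0.0741]
eef_rot: [-0.085, 0.996, 0.001, -0.001]
contact_force: [-0.8, 5.2, 6.9]
opening: 0.107
```

Call:
jog_arm:
  rows:
    - [[0,-0.001,0],0]
    - [[0,-0.002,0],0]
    - [[0,-0.002,0],0]

```text
clock: 13.62
tool_pos: [0.5339, -0.0688, 0.0741]
eef_rot: [-0.085, 0.996, 0.001, -0.001]
contact_force: [-1.2, 5.0, 5.7]
opening: 0.103
```

Call:
jog_arm:
  rows:
    - [[0,-0.001,0],0]
    - [[0,-0.002,0],0]
    - [[0,-0.002,0],0]

```text
clock: 13.87
tool_pos: [0.5341, -0.0703, 0.0741]
eef_rot: [-0.085, 0.996, 0.001, -0.001]
contact_force: [-0.9, 5.7, 5.9]
opening: 0.106
```

```bash
python3 gp.py; python3 look.py 7
```

```text
clock 13.87 implied carr gauge x,y mm 66.1 0.1 z 0.0741 F gx,gy,z -5.8 0.0 5.9 M [1.25 0.16 0.18] yaw err 0.0014
```

View pics/s7.png

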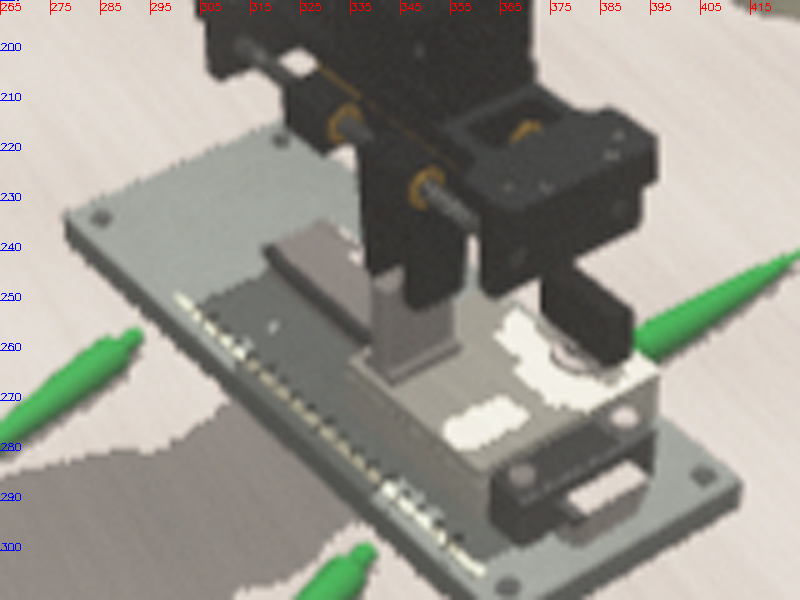

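Close to home. I'll creep in, watching for the force step.

Call:
jog_arm:
  rows:
    - [[0,-0.001,0],0]
    - [[0,-0.0015,0],0]
    - [[0,-0.0015,0],0]

```text
clock: 14.22
tool_pos: [0.5343, -0.0714, 0.0741]
eef_rot: [-0.085, 0.996, 0.001, -0.001]
contact_force: [-0.6, 5.0, 6.3]
opening: 0.103
```

Call:
jog_arm:
  rows:
    - [[0,-0.001,0],0]
    - [[0,-0.0015,0],0]
    - [[0,-0.0015,0],0]

```text
clock: 14.47
tool_pos: [0.5345, -0.0725, 0.0741]
eef_rot: [-0.085, 0.996, 0.001, -0.001]
contact_force: [-1.4, 6.0, 5.8]
opening: 0.106
```

Call:
jog_arm:
  rows:
    - [[0,-0.001,0],0]
    - [[0,-0.0015,0],0]
    - [[0,-0.0015,0],0]

```text
clock: 14.72
tool_pos: [0.5345, -0.0726, 0.0741]
eef_rot: [-0.086, 0.996, 0.001, -0.001]
contact_force: [-1.6, 7.5, 7.0]
opening: 0.103
```

Call:
jog_arm:
  rows:
    - [[0,-0.0008,0],0]
    - [[0,-0.0008,0],0]
    - [[0,-0.0008,0],0]

```text
clock: 14.97
tool_pos: [0.5346, -0.0726, 0.0741]
eef_rot: [-0.086, 0.996, 0.002, -0.001]
contact_force: [-2.6, 7.8, 7.6]
opening: 0.104
```

```bash
python3 gp.py
```

```text
clock 14.97 implied carr gauge x,y mm 68.3 0.2 z 0.0741 F gx,gy,z -8.1 -1.3 7.6 M [1.79 0.37 0.13] yaw err 0.0028
```

Call:
jog_arm:
  rows:
    - [[0,-0.0013,0],0]
    - [[0,-0.0013,0],0]
    - [[0,-0.0013,0],0]

```text
clock: 15.22
tool_pos: [0.5349, -0.0727, 0.0742]
eef_rot: [-0.086, 0.996, 0.002, -0.0]
contact_force: [-2.5, 9.4, 7.1]
opening: 0.103
```

```bash
python3 gp.py; python3 look.py 8
```

```text
clock 15.22 implied carr gauge x,y mm 68.5 0.5 z 0.0742 F gx,gy,z -9.6 -0.9 7.1 M [2.12 0.35 0.06] yaw err 0.0031
```

View pics/s8.png

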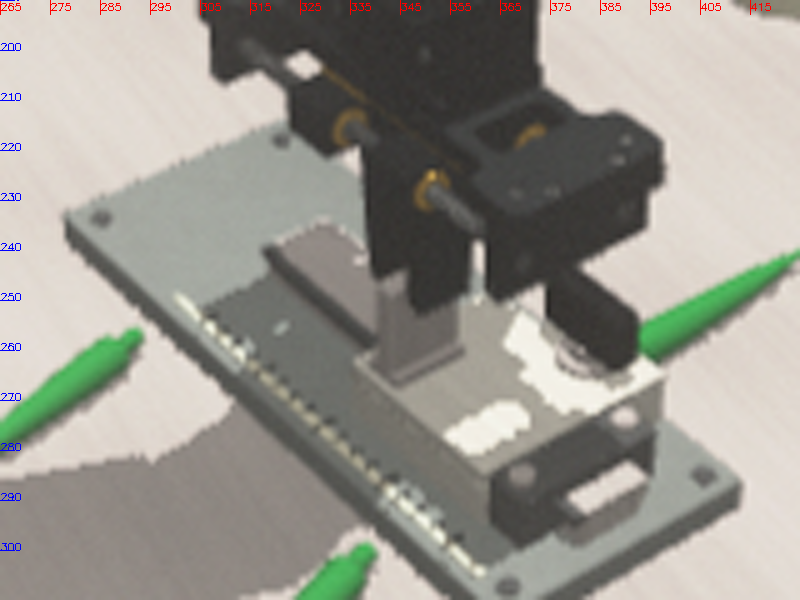

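Call:
jog_arm:
  rows:
    - [[0,0.002,-0.0006],0]
    - [[0,0.002,-0.0006],0]
    - [[0,0.002,-0.0006],0]

```text
clock: 15.57
tool_pos: [0.5349, -0.0727, 0.0743]
eef_rot: [-0.086, 0.996, 0.001, -0.0]
contact_force: [0.3, 7.4, 2.8]
opening: 0.107
```

```bash
python3 gp.py
```

```text
clock 15.57 implied carr gauge x,y mm 68.5 0.5 z 0.0743 F gx,gy,z -7.3 1.6 2.8 M [1.59 0.   0.13] yaw err 0.002
```

Releasing now, with the fingers opening evenly, and then lifting.

Call:
jog_arm:
  rows:
    - [[0,0.0015,0],0]
    - [[0,0.0015,0],0]
    - [[0,0.0015,0],0]
    - [[0,0.0015,0],0]
    - [[0,0.0015,0],0]
  gripper: 40

```text
clock: 15.98
tool_pos: [0.5347, -0.0746, 0.0742]
eef_rot: [-0.084, 0.996, -0.001, -0.001]
contact_force: [-0.0, 0.1, -0.5]
opening: 0.447
```

```bash
python3 gp.py; python3 - <<'E'
from h import *
H=np.array([*place(GA,[68.5,0.3,0])[0][:2],GA[2]])
k=place(H,[15,38,16+54+40])[0]; print(k); to(k,GA[2]+np.pi/2)
E
```

```text
clock 15.98 implied carr gauge x,y mm 70.3 -0.0 z 0.0742 F gx,gy,z -0.1 -0.0 -0.5 M [0.06 0.06 0.06] yaw err -0.0006
[ 0.59453643 -0.10204276  0.11      ]
clock 15.98 pos [ 0.5347 -0.0746  0.0742] yang 1.7397 tilt [-0.0011 -0.0012 -1.    ]
  shift mm [-54.3 -37.2 -35.8] norm [-0.0724 -0.0495 -0.0477] turn 1.5702 norm 0.7851 q [ 0.25  0.85 -0.33  1.94  0.59  0.45  1.23]  F [-0.   0.1 -0.5]
```

Call:
jog_arm:
  rows:
    - [[0,0,-0.015],0]
    - [[0,0,-0.035],0]
    - [[0,0,-0.06],0]
    - [[-0.02,-0.01,-0.06],0.06]
    - [[-0.04,-0.03,-0.06],0.12]
    - [[-0.06,-0.04,-0.06],0.2]
    - [[-0.072,-0.05,-0.06],0.3]
    - [[-0.072,-0.05,-0.06],0.4]
    - [[-0.072,-0.05,-0.06],0.5]
    - [[-0.072,-0.05,-0.06],0.6]
    - [[-0.072,-0.05,-0.06],0.7]
    - [[-0.072,-0.05,-0.06],0.785]
    - [[-0.072,-0.05,-0.06],0.785]
    - [[-0.072,-0.05,-0.06],0.785]
    - [[-0.072,-0.05,-0.06],0.785]
    - [[-0.072,-0.05,-0.06],0.785]
    - [[-0.072,-0.05,-0.06],0.785]

```text
clock: 17.4
tool_pos: [0.5945, -0.1014, 0.1194]
eef_rot: [0.645, 0.764, -0.0, -0.0]
contact_force: [-0.1, -0.7, -0.5]
opening: 0.454
```

```bash
python3 look.py 9; python3 - <<'E'
from h import *
H=np.array([*place(GA,[68.5,0.3,0])[0][:2],GA[2]])
k=place(H,[15,38,16+54])[0]; to(k,GA[2]+np.pi/2)
print((proj("side",place(H,[[40,-36,41.5],[-40,-36,41.5],[40,56,41.5],[15,38,75],[37,38,75],[-7,38,75]]))+.45-[265,190])*5)
E
```

```text
clock 17.5 pos [ 0.5946 -0.1014  0.1194] yang 0.1733 tilt [-6.e-04 -4.e-04 -1.e+00]
  shift mm [-0.6 -0.1 49.4] norm [-0.0008 -0.0001  0.0659] turn 0.0038 norm 0.0019 q [0.09 0.81 0.   1.74 0.   0.59 0.27]  F [ 0.1 -0.3  1. ]
[[481.16759811 474.65497123]
 [350.52369829 360.38508976]
 [667.36879878 374.29032751]
 [592.46643957 291.43263711]
 [631.44316697 321.16494198]
 [554.66440006 262.59641   ]]
```

View pics/s9.png

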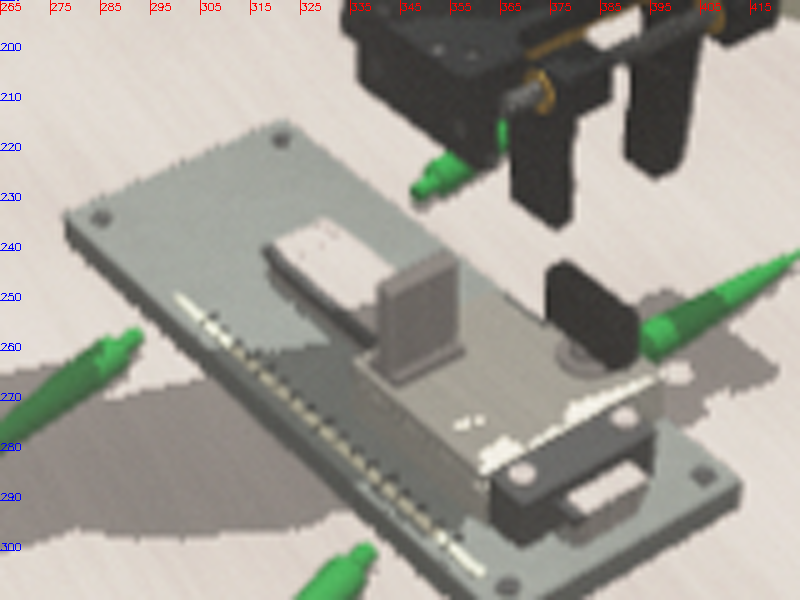

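View pics/t9.png

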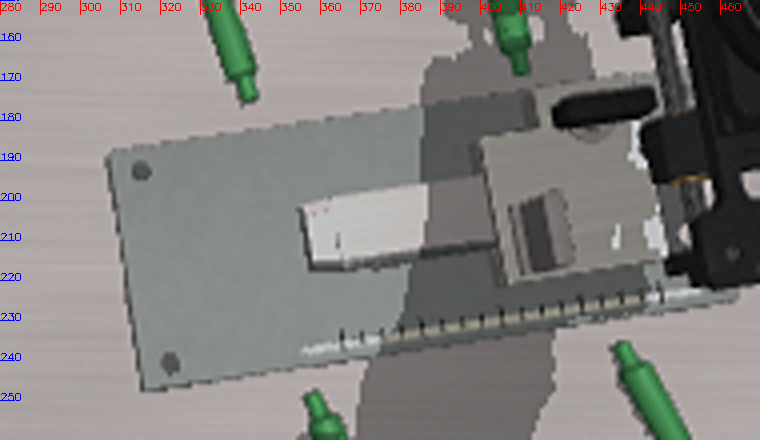

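```bash
python3 - <<'E'
from h import *
H=np.array([*place(GA,[68.5,0.3,0])[0][:2],GA[2]])
pp=proj("top",place(H,[[15,38,75],[37,38,75],[-7,38,75],[-40,36,41.5],[-40,-36,41.5],[40,-36,41.5]]))+.45
print(((pp-[280,150])*4).round(1).tolist())
E
```

```text
[[612.9, 103.9], [659.2, 97.2], [566.4, 110.7], [479.6, 137.5], [506.1, 285.3], [669.5, 260.7]]
```

Call:
jog_arm:
  rows:
    - [[-0.0008,0,0.015],0]
    - [[-0.0008,0,0.03],0]
    - [[-0.0008,0,0.045],0]
    - [[-0.0008,0,0.056],0]
    - [[-0.0008,0,0.063],0]
    - [[-0.0008,0,0.065],0]
    - [[-0.0008,0,0.065],0]

```text
clock: 18.08
tool_pos: [0.5945, -0.1018, 0.07]
eef_rot: [0.644, 0.765, -0.0, -0.001]
contact_force: [0.1, 0.1, 1.0]
opening: 0.453
```

```bash
python3 look.py 10; python3 gp.py
```

```text
clock 18.18 implied carr gauge x,y mm 107.4 55.0 z 0.071 F gx,gy,z 0.5 -0.9 0.7 M [-0.07  0.08 -0.05] yaw err -1.5691
```

View pics/s10.png

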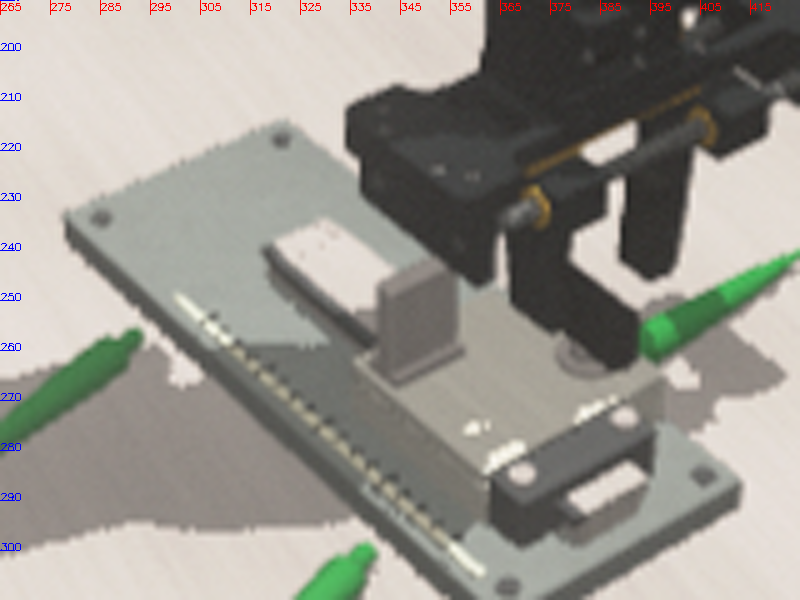

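Call:
jog_arm:
  rows:
    - [[0,0,0],0]
    - [[0,0,0],0]
    - [[0,0,0],0]
    - [[0,0,0],0]
    - [[0,0,0],0]
    - [[0,0,0],0]
    - [[0,0,0],0]
  gripper: 0
  newtons: 25

```text
clock: 18.77
tool_pos: [0.5953, -0.102, 0.0719]
eef_rot: [0.644, 0.765, 0.0, 0.001]
contact_force: [-2.0, -0.5, 6.6]
opening: 0.002
```

```bash
python3 gp.py
```

```text
clock 18.77 implied carr gauge x,y mm 107.5 55.1 z 0.0719 F gx,gy,z 0.1 -2.1 6.6 M [-0.07  0.35  0.04] yaw err -1.5694
```

```bash
python3 look.py 11; python3 - <<'E'
from h import *
s,p,M=tool(); print(p,M.round(3))
cv2.imwrite("pics/z11.png",cv2.resize(snapshot("side")[215:280,350:420,::-1],None,fx=8,fy=8,interpolation=cv2.INTER_CUBIC))
E
```

```text
[ 0.59533474 -0.10198224  0.0718687 ] [[-0.17   0.985  0.001]
 [ 0.985  0.17  -0.   ]
 [-0.     0.001 -1.   ]]
```

View pics/z11.png

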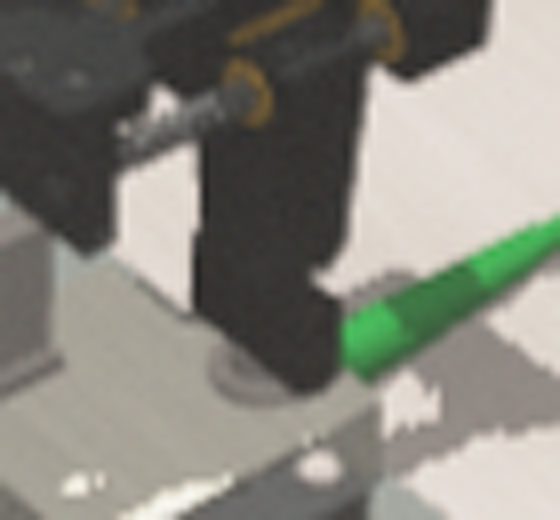

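View pics/t11.png

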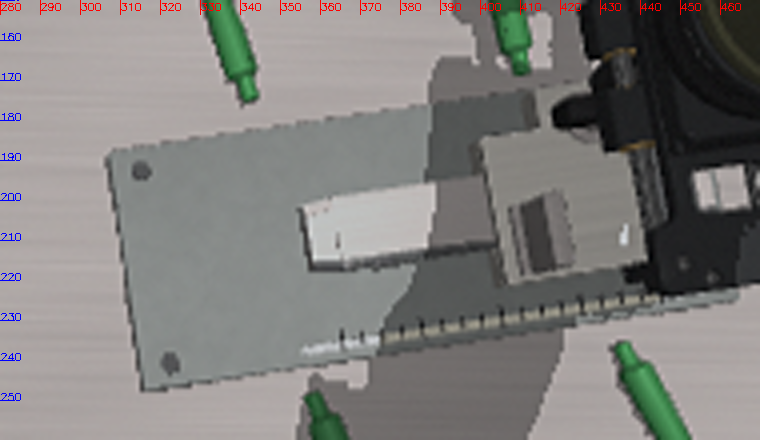

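```bash
python3 - <<'E'
from h import *
# pose at s9
p=np.array([.5946,-.1014,.1194]); a=.1733; y=np.array([np.cos(a),np.sin(a),0]); x=np.array([np.cos(a+np.pi/2),np.sin(a+np.pi/2),0])
for zz in (-.01,0,.01,.022):
    P=[p+s*y*.0285-x*.009*1+np.array([0,0,-zz]) for s in(-1,1)]
    print(zz,((proj("side",P)+.45-[265,190])*5).round(0).tolist())
H=np.array([*place(GA,[68.5,0.3,0])[0][:2],GA[2]])
for z in(49,75): print(z,((proj("side",place(H,[[-7,31.5,z],[37,31.5,z],[37,44.5,z]]))+.45-[265,190])*5).round(0).tolist())
print(get_state()["opening"])
E
```

```text
-0.01 [[555.0, 216.0], [672.0, 159.0]]
0 [[554.0, 238.0], [670.0, 181.0]]
0.01 [[553.0, 260.0], [669.0, 202.0]]
0.022 [[552.0, 285.0], [667.0, 227.0]]
49 [[540.0, 321.0], [615.0, 381.0], [641.0, 367.0]]
75 [[542.0, 269.0], [618.0, 328.0], [644.0, 314.0]]
0.00410574275635642
```

The fingers closed on nothing. The pictures put the fingertips about level with the reported TCP, roughly 20 mm higher than the nominal overhang gives, so they slid off the knob's top edge. I'll open, go lower and check.

Call:
jog_arm:
  rows:
    - [[0,0,-0.008],0]
    - [[0,0,-0.008],0]
    - [[0,0,-0.008],0]
    - [[0,0,-0.008],0]
    - [[0,0,-0.008],0]
  gripper: 40

```text
clock: 19.33
tool_pos: [0.5948, -0.1017, 0.0766]
eef_rot: [0.644, 0.765, -0.0, -0.0]
contact_force: [0.2, -0.1, -0.5]
opening: 0.362
```

Call:
jog_arm:
  rows:
    - [[0,0,0.01],0]
    - [[0,0,0.018],0]
    - [[0,0,0.022],0]
    - [[0,0,0.022],0]
    - [[0,0,0.022],0]

```text
clock: 19.75
tool_pos: [0.5946, -0.1018, 0.0597]
eef_rot: [0.644, 0.765, -0.0, -0.0]
contact_force: [0.3, 0.8, 0.3]
opening: 0.451
```

```bash
python3 look.py 12; python3 gp.py
```

```text
clock 19.85 implied carr gauge x,y mm 107.3 54.8 z 0.0602 F gx,gy,z 0.3 -0.1 0.3 M [-0.08  0.08 -0.02] yaw err -1.5693
```

View pics/s12.png

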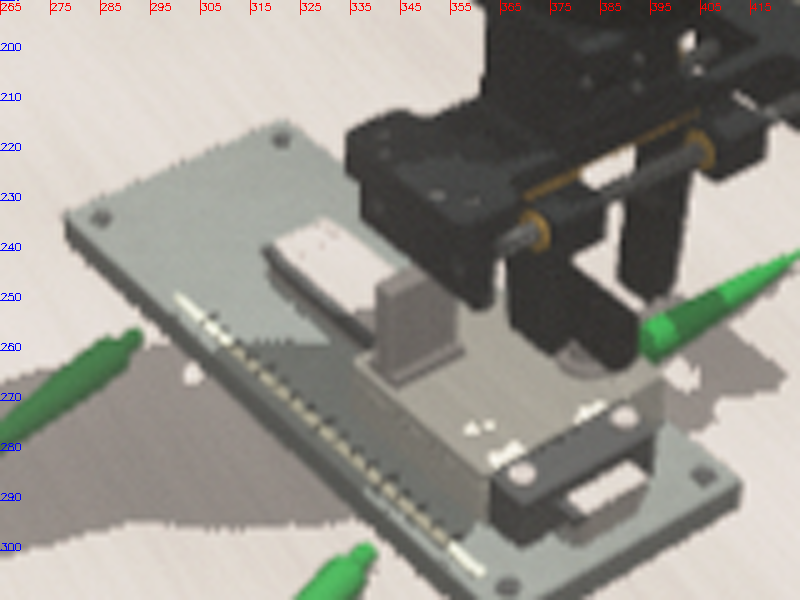

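Call:
jog_arm:
  rows:
    - [[0,0,0.004],0]
    - [[0,0,0.009],0]
    - [[0,0,0.009],0]
    - [[0,0,0.009],0]

```text
clock: 20.18
tool_pos: [0.5947, -0.1017, 0.0532]
eef_rot: [0.644, 0.765, -0.0, -0.0]
contact_force: [-0.1, -0.4, -0.2]
opening: 0.458
```

Call:
jog_arm:
  rows:
    - [[0,0,0],0]
    - [[0,0,0],0]
    - [[0,0,0],0]
    - [[0,0,0],0]
    - [[0,0,0],0]
    - [[0,0,0],0]
  gripper: 0
  newtons: 25

```text
clock: 20.68
tool_pos: [0.5948, -0.1018, 0.0536]
eef_rot: [0.644, 0.765, -0.0, -0.0]
contact_force: [-0.3, 0.5, 0.4]
opening: 0.145
```

```bash
python3 gp.py;  python3 look.py 13
```

```text
clock 20.68 implied carr gauge x,y mm 107.3 54.6 z 0.0536 F gx,gy,z -0.5 -0.2 0.4 M [-0.05  0.18  0.04] yaw err -1.5694
```

View pics/s13.png

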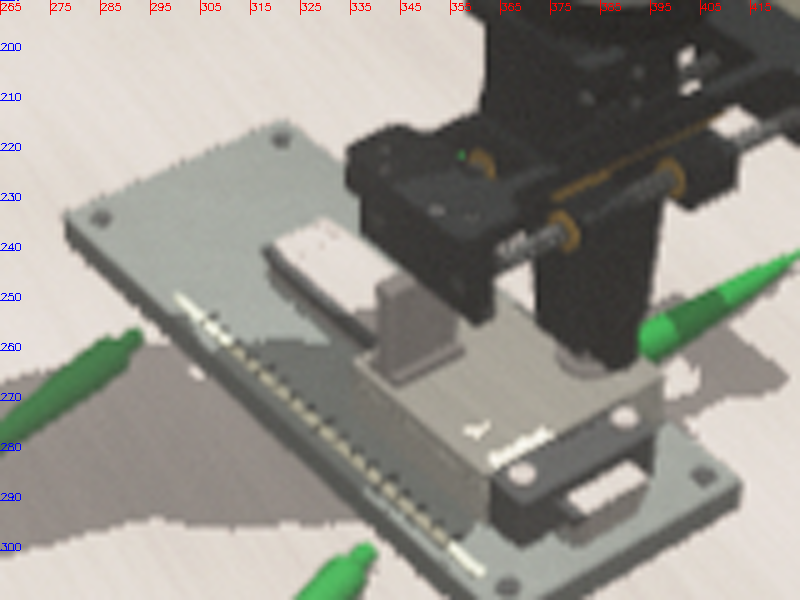

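```bash
python3 - <<'E'
from h import *
H=np.array([*place(GA,[68.5,0.3,0])[0][:2],GA[2]])
for z in(85,95,105,115,125): print(z,((proj("side",place(H,[[52.5,-55,z],[-22.5,-55,z]]))+.45-[265,190])*5).round(0).tolist())
E
```

```text
85 [[464.0, 425.0], [337.0, 316.0]]
95 [[464.0, 404.0], [336.0, 295.0]]
105 [[465.0, 382.0], [336.0, 274.0]]
115 [[465.0, 360.0], [336.0, 252.0]]
125 [[466.0, 338.0], [335.0, 230.0]]
```

Call:
jog_arm:
  rows:
    - [[0,0,0],0.03]
    - [[0,0,0],0.06]
    - [[0,0,0],0.09]
    - [[0,0,0],0.12]
    - [[0,0,0],0.15]
    - [[0,0,0],0.15]

```text
clock: 21.28
tool_pos: [0.5947, -0.1018, 0.0536]
eef_rot: [0.752, 0.66, -0.0, -0.0]
contact_force: [-0.7, 0.2, 2.0]
opening: 0.139
```

```bash
cat > kp.py <<'E'
from h import *
s,p,M=tool(); c,sn=np.cos(GA[2]),np.sin(GA[2]); d=p[:2]-GA[:2]; f=np.array(s["contact_force"]); a=np.arctan2(M[1,1],M[0,1])
print("clock",round(s["clock"],2),"knob turn",round(-wrap(a-GA[2]-np.pi/2),3),"pos gx,gy",(1000*d@[c,sn]).round(2),(1000*d@[-sn,c]).round(2),"z",p[2].round(4),"F gx,gy,z",(f[:2]@[c,sn]).round(1),(f[:2]@[-sn,c]).round(1),f[2].round(1),"M",np.round(s["moment"],3),"open",round(s["opening"],3))
# unit to move +1 mm gauge y, in tool normalised
print("  +1mm gauge-y in tool norm",(M.T@np.array([-sn,c,0])*.001/.75).round(5))
E
python3 kp.py
```

```text
clock 21.28 knob turn 0.3 pos gx,gy 83.31 38.49 z 0.0536 F gx,gy,z -0.3 -0.7 2.0 M [-0.087  0.325 -0.022] open 0.139
  +1mm gauge-y in tool norm [ 0.00039  0.00127 -0.     ]
```

Call:
jog_arm:
  rows:
    - [[0,0,0],0.025]
    - [[0,0,0],0.05]
    - [[0,0,0],0.05]

```text
clock: 21.53
tool_pos: [0.5946, -0.1018, 0.0536]
eef_rot: [0.783, 0.622, -0.0, -0.0]
contact_force: [-1.5, 0.3, 3.3]
opening: 0.147
```

```bash
python3 kp.py
```

```text
clock 21.53 knob turn 0.398 pos gx,gy 83.31 38.41 z 0.0536 F gx,gy,z -0.6 -1.4 3.3 M [-0.073  0.411 -0.02 ] open 0.147
  +1mm gauge-y in tool norm [ 0.00052  0.00123 -0.     ]
```

Call:
jog_arm:
  rows:
    - [[0,0,0],0.025]
    - [[0,0,0],0.05]
    - [[0,0,0],0.05]

```text
clock: 21.78
tool_pos: [0.5951, -0.102, 0.0536]
eef_rot: [0.813, 0.582, 0.0, 0.0]
contact_force: [-0.2, -0.2, 1.0]
opening: 0.146
```

```bash
python3 kp.py
```

```text
clock 21.78 knob turn 0.497 pos gx,gy 83.54 38.81 z 0.0536 F gx,gy,z 0.2 -0.2 1.0 M [-0.201  0.199 -0.07 ] open 0.146
  +1mm gauge-y in tool norm [0.00064 0.00117 0.     ]
```

Call:
jog_arm:
  rows:
    - [[0,0,0],0.025]
    - [[0,0,0],0.05]
    - [[0,0,0],0.05]

```text
clock: 22.03
tool_pos: [0.5956, -0.1021, 0.0536]
eef_rot: [0.841, 0.541, 0.0, 0.001]
contact_force: [0.2, -0.4, 0.6]
opening: 0.145
```

```bash
python3 kp.py
```

```text
clock 22.03 knob turn 0.597 pos gx,gy 83.74 39.33 z 0.0536 F gx,gy,z 0.4 0.1 0.6 M [-0.182 -0.015 -0.028] open 0.145
  +1mm gauge-y in tool norm [0.00075 0.0011  0.     ]
```

Call:
jog_arm:
  rows:
    - [[0,0,0],0.025]
    - [[0,0,0],0.05]
    - [[0,0,0],0.05]

```text
clock: 22.28
tool_pos: [0.596, -0.102, 0.0536]
eef_rot: [0.867, 0.499, 0.001, 0.001]
contact_force: [2.2, -0.9, 0.5]
opening: 0.139
```

```bash
python3 kp.py
```

```text
clock 22.28 knob turn 0.696 pos gx,gy 83.71 39.8 z 0.0536 F gx,gy,z 1.3 2.0 0.5 M [-0.154 -0.31   0.013] open 0.139
  +1mm gauge-y in tool norm [0.00086 0.00102 0.     ]
```

Call:
jog_arm:
  rows:
    - [[0.0006,0.0007,0],0.025]
    - [[0.0009,0.001,0],0.05]
    - [[0.0009,0.001,0],0.05]

```text
clock: 22.53
tool_pos: [0.5965, -0.102, 0.0536]
eef_rot: [0.891, 0.455, 0.0, 0.001]
contact_force: [0.3, -0.9, 0.4]
opening: 0.145
```

```bash
python3 kp.py
```

```text
clock 22.53 knob turn 0.796 pos gx,gy 83.76 40.25 z 0.0536 F gx,gy,z 0.9 0.2 0.4 M [-0.245 -0.153 -0.025] open 0.145
  +1mm gauge-y in tool norm [0.00095 0.00093 0.     ]
```

Call:
jog_arm:
  rows:
    - [[0.0004,0.0004,0],0.025]
    - [[0.0007,0.0007,0],0.05]
    - [[0.0007,0.0007,0],0.05]

```text
clock: 22.78
tool_pos: [0.5969, -0.1018, 0.0536]
eef_rot: [0.912, 0.41, 0.0, 0.0]
contact_force: [0.8, -0.8, 0.9]
opening: 0.144
```

```bash
python3 kp.py
```

```text
clock 22.78 knob turn 0.896 pos gx,gy 83.63 40.64 z 0.0536 F gx,gy,z 0.9 0.6 0.9 M [-0.286 -0.037  0.009] open 0.144
  +1mm gauge-y in tool norm [0.00104 0.00083 0.     ]
```

Call:
jog_arm:
  rows:
    - [[0.0004,0.0003,0],0.025]
    - [[0.0006,0.0005,0],0.04]
    - [[0.0006,0.0005,0],0.04]

```text
clock: 23.03
tool_pos: [0.5971, -0.1017, 0.0536]
eef_rot: [0.928, 0.373, -0.0, 0.0]
contact_force: [-0.5, -1.1, 2.1]
opening: 0.145
```

```bash
python3 kp.py
```

```text
clock 23.03 knob turn 0.977 pos gx,gy 83.56 40.87 z 0.0536 F gx,gy,z 1.0 -0.7 2.1 M [-0.379  0.142  0.123] open 0.145
  +1mm gauge-y in tool norm [ 0.0011   0.00075 -0.     ]
```

Call:
jog_arm:
  rows:
    - [[0.0003,0.0002,0],0.025]
    - [[0.0005,0.0004,0],0.04]
    - [[0.0005,0.0004,0],0.04]

```text
clock: 23.28
tool_pos: [0.5972, -0.1016, 0.0536]
eef_rot: [0.942, 0.335, -0.0, -0.0]
contact_force: [-1.3, -2.1, 3.6]
opening: 0.142
```

```bash
python3 kp.py
```

```text
clock 23.28 knob turn 1.058 pos gx,gy 83.51 41.04 z 0.0536 F gx,gy,z 1.8 -1.7 3.6 M [-0.494  0.435  0.203] open 0.142
  +1mm gauge-y in tool norm [ 0.00116  0.00065 -0.     ]
```

Call:
jog_arm:
  rows:
    - [[0,0,0],0.015]
    - [[0,0,0],0.03]
    - [[0,0,0],0.03]
    - [[0,0,0],0.03]

```text
clock: 23.62
tool_pos: [0.5973, -0.1015, 0.0536]
eef_rot: [0.952, 0.306, -0.0, -0.0]
contact_force: [-1.9, -2.5, 5.2]
opening: 0.141
```

```bash
python3 kp.py;python3 kp.py
```

```text
clock 23.62 knob turn 1.119 pos gx,gy 83.4 41.16 z 0.0536 F gx,gy,z 2.1 -2.3 5.2 M [-0.513  0.655  0.16 ] open 0.141
  +1mm gauge-y in tool norm [ 0.0012   0.00058 -0.     ]
clock 23.62 knob turn 1.119 pos gx,gy 83.4 41.16 z 0.0536 F gx,gy,z 2.1 -2.3 5.2 M [-0.513  0.655  0.16 ] open 0.141
  +1mm gauge-y in tool norm [ 0.0012   0.00058 -0.     ]
```

Call:
jog_arm:
  rows:
    - [[0,0,0],0.015]
    - [[0,0,0],0.025]
    - [[0,0,0],0.025]

```text
clock: 23.87
tool_pos: [0.5975, -0.1013, 0.0536]
eef_rot: [0.96, 0.281, -0.0, -0.0]
contact_force: [-2.7, -1.5, 6.0]
opening: 0.143
```

```bash
python3 kp.py; python3 - <<'E'
from h import *
for i in range(4):
    snapshot("side"); print(get_state()["moment"].round(3))
E
```

```text
clock 23.87 knob turn 1.171 pos gx,gy 83.22 41.31 z 0.0536 F gx,gy,z 1.0 -2.9 6.0 M [-0.455  0.67   0.124] open 0.143
  +1mm gauge-y in tool norm [ 0.00123  0.00052 -0.     ]
[-0.476  0.624  0.16 ]
[-0.432  0.629  0.08 ]
[-0.378  0.722  0.084]
[-0.466  0.688  0.129]
```

Call:
jog_arm:
  rows:
    - [[0,0,0],0.015]
    - [[0,0,0],0.03]
    - [[0,0,0],0.03]

```text
clock: 24.32
tool_pos: [0.5976, -0.1014, 0.0536]
eef_rot: [0.968, 0.252, -0.0, 0.0]
contact_force: [-3.2, -2.3, 5.8]
opening: 0.15
```

```bash
python3 kp.py; python3 - <<'E'
from h import *
for i in range(3):
    snapshot("side"); print(get_state()["moment"].round(3))
E
```

```text
clock 24.32 knob turn 1.231 pos gx,gy 83.35 41.48 z 0.0536 F gx,gy,z 1.8 -3.6 5.8 M [-0.5    0.692  0.528] open 0.15
  +1mm gauge-y in tool norm [ 0.00126  0.00044 -0.     ]
[-0.498  0.672  0.48 ]
[-0.524  0.639  0.471]
[-0.536  0.656  0.476]
```

Torque has stepped to about 0.48 N m, so the clamp is tight. I'll stop turning, release and lift.

Call:
jog_arm:
  rows:
    - [[0,0,0],0]
    - [[0,0,0],0]
    - [[0,0,0],0]
    - [[0,0,0],0]
    - [[0,0,0],0]
    - [[0,0,0],0]
  gripper: 40

```text
clock: 24.97
tool_pos: [0.5978, -0.1011, 0.0534]
eef_rot: [0.967, 0.253, 0.0, -0.0]
contact_force: [0.6, 0.3, 0.5]
opening: 0.455
```

Call:
jog_arm:
  rows:
    - [[0,0,-0.015],0]
    - [[0,0,-0.04],0]
    - [[0,0,-0.07],0]
    - [[0,0,-0.1],0]
    - [[0,0,-0.13],0]
    - [[0,0,-0.15],0]
    - [[0,0,-0.15],0]
    - [[0,0,-0.15],0]

```text
clock: 25.63
tool_pos: [0.5982, -0.1014, 0.1671]
eef_rot: [0.967, 0.253, 0.001, 0.0]
contact_force: [-0.9, 0.7, 0.5]
opening: 0.455
```

```bash
python3 look.py 14; python3 kp.py
```

```text
clock 25.73 knob turn 1.228 pos gx,gy 82.81 40.94 z 0.1653 F gx,gy,z -0.7 0.1 -1.6 M [-0.054  0.146  0.014] open 0.453
  +1mm gauge-y in tool norm [ 0.00126  0.00045 -0.     ]
```

View pics/s14.png

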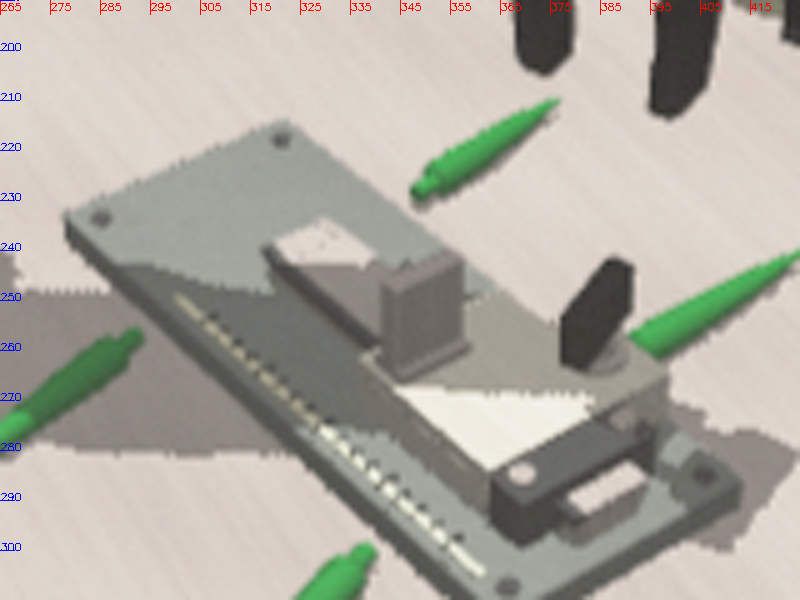

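View pics/t14.png

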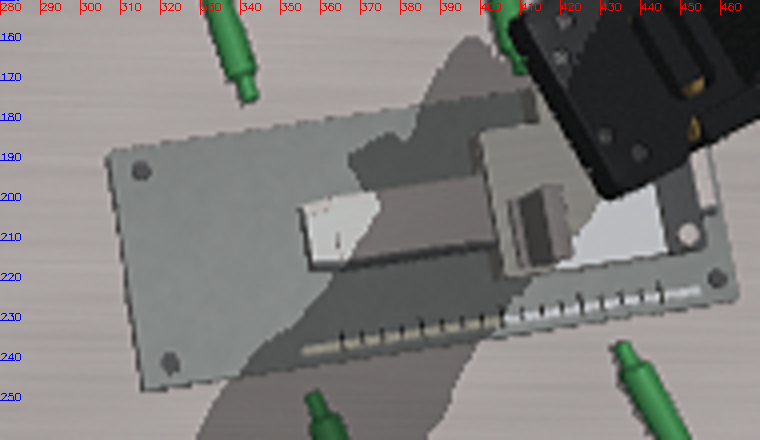

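```bash
python3 - <<'E'
from h import *
H=np.array([*place(GA,[68.5,3,0])[0][:2],GA[2]])
for ph in(.9,1.0,1.1,1.2,1.3):
    c,s=np.cos(ph),np.sin(ph); q=lambda u,v,z:[15+u*c+v*s,38-u*s+v*c,z]   # bar-frame
    print(ph,((proj("side",place(H,[q(22,-6.5,75),q(22,6.5,75),q(-22,6.5,75),q(-22,-6.5,75),q(22,-6.5,49),q(22,6.5,49),q(-22,6.5,49)]))+.45-[265,190])*5).round(0).tolist())
for y in (0,2,4): print(y,((proj("side",place(GA,[[68.5+40,y-36,41.5],[28.5,y-36,41.5],[108.5,y+56,41.5]]))+.45-[265,190])*5).round(0).tolist(), ((proj("top",place(GA,[[28.5,y-36,41.5],[28.5,y+36,41.5]]))+.45-[280,150])*4).round(0).tolist())
im=snapshot("side"); cv2.imwrite("pics/z15.png",cv2.resize(im[235:300,335:405,::-1],None,fx=9,fy=9,interpolation=cv2.INTER_CUBIC))
E
```

```text
0.9 [[570.0, 322.0], [605.0, 328.0], [625.0, 256.0], [591.0, 251.0], [568.0, 375.0], [601.0, 381.0], [621.0, 308.0]]
1.0 [[565.0, 320.0], [598.0, 328.0], [630.0, 258.0], [597.0, 251.0], [562.0, 373.0], [595.0, 381.0], [626.0, 311.0]]
1.1 [[560.0, 317.0], [592.0, 327.0], [635.0, 261.0], [603.0, 252.0], [557.0, 370.0], [589.0, 380.0], [631.0, 313.0]]
1.2 [[555.0, 315.0], [586.0, 326.0], [639.0, 263.0], [609.0, 252.0], [553.0, 367.0], [583.0, 379.0], [636.0, 316.0]]
1.3 [[551.0, 312.0], [580.0, 325.0], [644.0, 266.0], [615.0, 254.0], [549.0, 364.0], [577.0, 378.0], [640.0, 319.0]]
0 [[481.0, 475.0], [350.0, 361.0], [667.0, 375.0]] [[506.0, 286.0], [480.0, 138.0]]
2 [[485.0, 473.0], [354.0, 359.0], [671.0, 373.0]] [[505.0, 282.0], [479.0, 134.0]]
4 [[489.0, 470.0], [358.0, 357.0], [675.0, 370.0]] [[505.0, 278.0], [478.0, 130.0]]
```

View pics/z15.png

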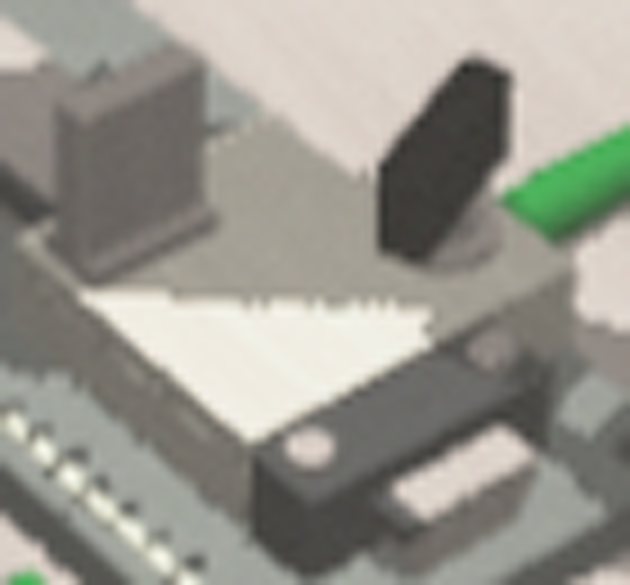

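```bash
python3 - <<'E'
from h import *
print(workorder.finish_job()); s=get_state(); print(s["clock"],s["contact_force"])
E
```

```text
the job is handed in; nothing more can be done
None
the job is handed in; nothing more can be done
```

I fitted the large carriage to the gauge, tightened its clamp and handed the job in at about 26 s. No verdict was reported.

- **Fitting:** I gripped the carriage by its fence, set it on the bare end of the plate with about 10 N on the hand, and slid it nose first along the rail. The hand felt about 4–6 N on the way and about 10 N at most against the stop. It stopped at x ≈ 68.5 mm; I had expected about 69 mm from the images.
- **Clamping:** I turned the knob clockwise to about 1.2 rad, letting the hand follow the carriage about 3 mm along +y. I stopped when the torque stepped up to about 0.48 N m. That is above the 0.2 N m "tight" mark, but I could not measure the clamp's force on the rail directly.
- **Last pictures:** The nose looks flush with the stop and the knob sits at about 1.2 rad. The okra pods appear to lie where they were, and the gripper is open, lifted clear and touching nothing.
- **What disagreed:**
    - The fingertips sat about 20 mm higher than the nominal overhang gives, so the first close on the knob slipped off its top edge. I went lower and gripped it again.
    - The torque reading wavered between about 0.1 and 0.2 N m before the final rise.

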